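# Press plywood key tags flat in a bench screw press

### The arm

A 7-joint arm with a two-finger parallel gripper is mounted at the origin on a cart in front of the work surface, level with it; the furniture and walls round the work are solid. World frame = base frame: x ahead of the robot, y to its left, z up, the work surface at z = 0. Lengths are in m, angles in rad, forces in N, time in s.
With the tool pointing down it reaches from about 0.4 to 0.925 m from the base axis. Payload 5.6 kg.
Tool frame: the origin (TCP) lies at the very end of the fingers, on their centre line; the grasp point (between the pads) lies 19 mm behind it; x points along the fingers, y is the direction in which the jaws open and shut, and the axes are right-handed (so a half turn about x gives the same grasp; the last joint's range is limited). The gripper opens to 85 mm and grips with 20 to 120 N. Pads are 22 mm wide; open, the fingers measure 114 mm over their backs; the gripper's body (76 mm by 85 mm) begins 54 mm behind the grasp point. The pads swing forward as they close: fully open they stand 13 mm farther back than shut.
Start: joints at [-1.295, 0.468, -0.012, 1.603, 0.006, 1.071, -0.056], TCP at [0.204, 0.617, 0.231] pointing down, gripper open.
Joint ranges: [-2.53, 2.53], [-0.31, 2.02], [-1.57, 1.55], [0.28, 2.44], [-1.29, 4.43], [0.15, 1.84], [-2.92, 2.92]. Speed limits (rad/s): [2.57, 2.57, 3.14, 3.14, 3.14, 3.14, 3.14].

### API

Orientations are given as a unit quaternion [w, x, y, z].
In Python, from cell import get_state, read_camera, calibration, close_job gives the robot as it stands. The module is installed in compiled form; this text tells all that it offers.
- The arm moves only by the shell command python3 -m crank 'ROWS'. ROWS is JSON, a list that holds one entry, the list of rows, each a list of 5 numbers: the shift along the tool's x, y, z in cm, then the turn about the tool's x in rad, then the gripper command: -1 is shut, 1 is fully open, values between are in proportion. A call has exactly 8 rows; each row is the pose to reach, as a shift and turn from the pose commanded when the call began, along the tool's axes at that moment; what a row does not reach only later rows make up. A row lasts 1/10 s, in which the tool goes at most 50 mm and 8.59 degrees, less where a joint would pass 70% of its speed; a pose out of reach is approached as far as the arm can. A call with a gripper value outside its range is refused whole. The fingers move at their own pace and stop on an object; the grip force is fixed at half the most. Time passes only in rows, so rows that repeat a pose let the fingers close, or fill a call up. It gives the time, the measured TCP pose, the force and the opening at its end, in the units of the state.
- get_state(): the state, without advancing time (a new reading comes with each control period).
- read_camera(name): name is "side" or "top" or "wrist"; returns (picture, depth): 400x640x3 uint8, red, green, blue; 400x640 float32, m along the optical axis (not along the pixel's ray), 0 where there is no reading.
- calibration(name): a dict with "mtx" (3x3 intrinsics, pixels), "cam_to_world" (4x4, takes a point from camera to world coordinates). Camera axes: x right, y up, looking along -z (the intrinsics and any distortion apply to the point x, -y, -z); pixel columns grow to the right and rows downward; lengths in m; the calibration is good to about 2 mm. The wrist camera is an equidistant fisheye: a pixel r from the principal point sees the ray r / f radians off the axis. A picture is of the moment at which its call begins: read the wrist's pose just before it. calibration takes no time and is no camera call; for the wrist camera it gives the pose at the moment of the call.
- close_job(): hands the job in, once; it reports no verdict.
The state is a dict: "clock": time; "q": joint angles; "qd": joint speeds; "effort": joint torques, N m; "position": TCP position; "tcp_rot": TCP orientation; "force": force on the tool from outside, world axes, zero at the start; "wrist_torque": the same for the moment, N m; "opening": finger opening in m.
Only numpy, scipy, OpenCV 4.12 (cv2) and the standard library are available. Lean on these libraries where they do the work, as an engineer would, in place of code of your own. Each camera call takes 0.05 s, during which the arm holds its last target.

### The job

Press the plywood key tags: draw out the screw press's sliding bed, lift every tag up off its peg on the sloping board and lay them all flat, side by side on the bed, then slide the bed fully home. Wind the crank clockwise until the platen just meets the tags, then give it a quarter of a turn more and no further, and leave the press clamped; leave the other things on the bench where they stand.

Things in the scene. Friction and masses are not known exactly. Their poses are not given: they have to be found in the camera images.
- tag_0_center (a point): Centre of a plain plywood key tag, 56 x 30 x 12 mm (x: length, y: width, z: thickness; all tags alike, 30 g), with an 11 mm hole 15.5 mm from the centre toward its +x end. It starts hung by that hole on a peg of the sloping board, back against the board, its length running up the slope. Present in some starts only.
- tag_1_center (a point): Centre of a plain plywood key tag, 56 x 30 x 12 mm (x: length, y: width, z: thickness; all tags alike, 30 g), with an 11 mm hole 15.5 mm from the centre toward its +x end. It starts hung by that hole on a peg of the sloping board, back against the board, its length running up the slope. Present in some starts only.
- tag_2_center (a point): Centre of a plain plywood key tag, 56 x 30 x 12 mm (x: length, y: width, z: thickness; all tags alike, 30 g), with an 11 mm hole 15.5 mm from the centre toward its +x end. It starts hung by that hole on a peg of the sloping board, back against the board, its length running up the slope. Present in some starts only.
- peg_board: Fixed wooden easel, 250 mm wide, origin on the bench under its middle; its board slopes up away from the robot, along the easel's +x, at 40 degrees to level, the face of the board 58 mm above the bench at the origin. Three steel pegs 7 mm thick stand square to the face, 75 mm apart along y, 28 mm up the slope from the origin, reaching 20.5 mm out of the face (about 8.5 mm past a hung tag): a tag is freed by lifting it square away from the face by 15 mm or more.
- press: Bench screw press, fixed: grey base 280 x 270 x 20 mm, two round steel columns 236 mm apart along its y, crosshead 52 mm deep (x) from 180 to 212 mm above the bench, nuts on it to 226 mm, the crank knob above to 280 mm. The base reaches 215 mm from the screw axis along -x. Origin on the bench under the screw axis, z up; the bed slides out along the press's -x, which points to the robot's right.
- bed (a joint): Sliding bed of the press, m: 0 fully home under the platen (against its stop), 0.165 fully out (stop). Moves with about 2 N and stays where left.
- bed_top (a point): Middle of the bed's top face, 34 mm above the bench; turns and moves with the bed, x and y as the press. The flat area is 82 (x) x 196 mm (y) inside a 4 mm high rim; the platen is 70 x 186 mm, so three tags fit side by side with their length along y, about 62 mm apart. When the bed is home the crosshead and crank stand over it: tags are laid with the bed out.
- bed_knob (a point): Middle of the upright black knob for moving the bed, 20 mm across and 40 mm high (20 mm above and below this point; a steel tongue 30 mm wide lies below it), 163 mm out from bed middle along -x.
- crank (a joint): Crank of the press, rad: 0 fully raised, grows as it is wound clockwise seen from above, range 0 to 16; lowers the platen 16 mm a turn. Needs about 2 N at the knob and stays where left; it neither rises nor falls as it turns. The gap between platen and tags is 26 mm at crank 0; it starts between 0 and 3 rad.
- crank_axis (a point): Point on the crank's vertical axis at the height of crank_grip.
- crank_grip (a point): Middle of the crank's upright black knob, a freely spinning sleeve 20 mm across and 40 mm high (20 mm above and below), on a circle of radius 55 mm round crank_axis, so it can be gripped from above and led round without turning the gripper. The screw's end, 18 mm thick, stands up to 22 mm above this height at the axis.
- platen_face (a point): Middle of the platen's flat steel underside. It descends with the crank until it rests on the tags.
- platen (a joint): How far the platen is pushed up against the stiff spring between it and the screw, m: 0 while it hangs free, grows by 4 mm a quarter turn once it has met the tags (19 N there); limit 20 mm.
- vial: Bystander: small glass vial, 24 mm wide, 44 mm tall, standing; origin under its centre.
- jar: Bystander: white cream jar, 49 mm wide, 50 mm tall, standing; origin under its centre.
There are look-alikes about, which are no part of the job. What is shaped like the part that bears tag_2_center but blue is not meant. Leave any black look-alike of the part that bears tag_0_center alone.

How it is judged:
By the outcome, as a careful person would: the job done as asked, in the order asked, and still so for the second after the job is handed in, with the robot touching nothing.
Of tag_0, tag_1, tag_2 only 2 to 3 are there at a start; the rules pass over those that are not, and their reading is None.
At some moment in a run one of tag_0, tag_1, tag_2 may be knocked a few centimetres aside while the robot is not near it.
Once in a run the grip may slacken for a moment while it holds something.
It also fails if it takes over 210 s, if anything falls off the work surface, if the arm or the gripper's body presses on something with over 40 N, if the wrist force passes 120 N, or if a joint passes its speed limit or range.

## Working session

There is one attempt and no reset: what is moved stays moved. The work goes in short steps, Python scripts to look and compute and a shell command to move; the robot and the scene stay as the last step left them, time stands still between calls to the robot, and variables do not carry over. Pictures are saved under pics/ and viewed, and the job is handed in when it is done.

```bash
mkdir -p pics; python3 - <<'E'
from cell import *
import cv2,numpy as np
s=get_state();print(s)
for n in ["side","top","wrist"]:
    c=calibration(n);print(n,c)
    p,d=read_camera(n);cv2.imwrite(f"pics/{n}0.png",p[...,::-1]);np.save(f"{n}0_d.npy",d);np.save(f"{n}0_p.npy",p)
E
```

```text
{'clock': 0.0, 'q': array([-1.29499327,  0.46840508, -0.0116141 ,  1.60362382,  0.0060133 ,
        1.0714082 , -0.05631888]), 'qd': array([ 0.00043978, -0.00050539, -0.00058152, -0.00101807,  0.00166948,
        0.00019911,  0.00015378]), 'effort': array([ 3.84344421e-04, -5.32395744e+01,  2.18321546e-02, -2.51300436e+01,
        1.14486294e-02,  7.81126670e-03,  3.48563248e-06]), 'position': array([0.20361559, 0.61669271, 0.23032015]), 'tcp_rot': array([ 0.69808324,  0.11162277,  0.69819354, -0.11289787]), 'force': array([ 0.37677708, -0.18417909, -0.22423844]), 'wrist_torque': array([-0.0212029 , -0.01578157,  0.0177002 ]), 'opening': 0.0852229110699423}
side {'mtx': array([[432.95954366,   0.        , 327.72719318],
       [  0.        , 432.95954366, 206.03042904],
       [  0.        ,   0.        ,   1.        ]]), 'cam_to_world': array([[ 0.94938535,  0.17856732, -0.25842052,  0.34574635],
       [-0.31364169,  0.58398228, -0.74872798, -0.95830803],
       [ 0.01721466,  0.79188283,  0.61043037,  0.89091748],
       [ 0.        ,  0.        ,  0.        ,  1.        ]])}
top 
[... 251 characters left out ...]
98497276,  0.15685541, -0.07228442, -0.14552637],
       [-0.00429991,  0.39613   ,  0.91818437,  1.36871267],
       [ 0.        ,  0.        ,  0.        ,  1.        ]])}
wrist {'mtx': array([[309.70691629,   0.        , 322.15840357],
       [  0.        , 309.70691629, 201.1574506 ],
       [  0.        ,   0.        ,   1.        ]]), 'cam_to_world': array([[ 3.13467980e-01, -9.12416154e-01, -2.63124662e-01,
         1.37434805e-01],
       [ 9.49598766e-01,  3.01164613e-01,  8.69601083e-02,
         6.39634641e-01],
       [-9.99706488e-05, -2.77122064e-01,  9.60834716e-01,
         3.73079804e-01],
       [ 0.00000000e+00,  0.00000000e+00,  0.00000000e+00,
         1.00000000e+00]])}
```

View pics/side0.png

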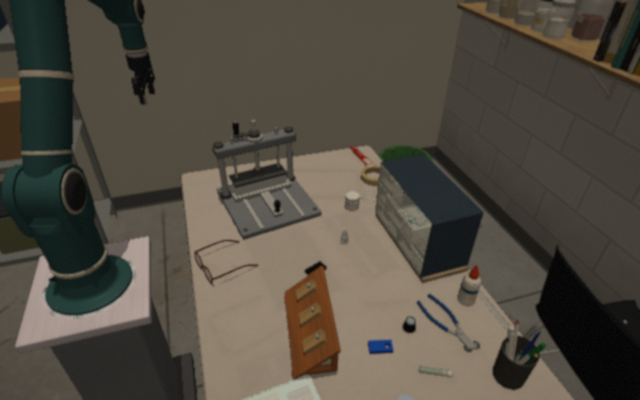

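View pics/top0.png

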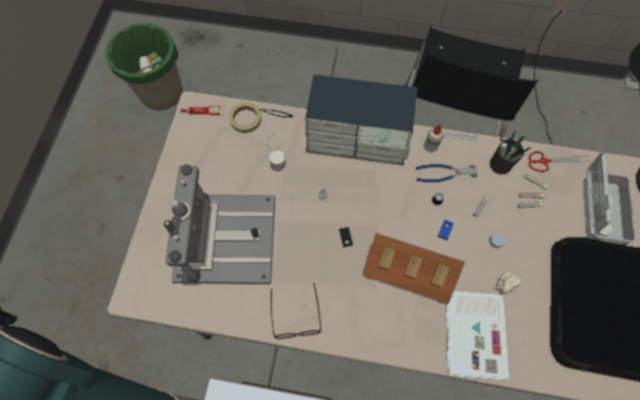

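View pics/wrist0.png

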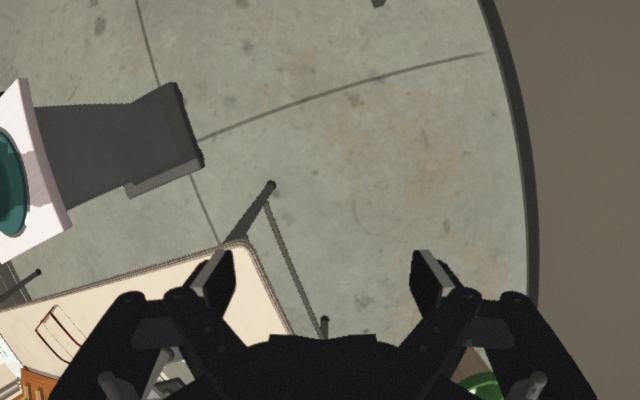

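```bash
cat > h.py <<'E'
from cell import *
import cv2,numpy as np
from scipy.spatial.transform import Rotation as R
def rot(q): return R.from_quat([q[1],q[2],q[3],q[0]]).as_matrix()
def snap(n,tag):
    c=calibration(n);p,d=read_camera(n);np.savez(f"{tag}_{n}.npz",p=p,d=d,K=c["mtx"],T=c["cam_to_world"])
    cv2.imwrite(f"pics/{tag}_{n}.png",p[...,::-1]);return load(tag,n)
def load(tag,n):
    z=np.load(f"{tag}_{n}.npz");return dict(p=z['p'],d=z['d'],K=z['K'],T=z['T'],n=n)
def rays(s,uv):
    uv=np.atleast_2d(uv).astype(float);K=s['K'];x=(uv[:,0]-K[0,2])/K[0,0];y=(uv[:,1]-K[1,2])/K[1,1]
    if s['n']=='wrist':
        r=np.hypot(x,y)+1e-12;t=np.tan(r);x,y=x/r*t,y/r*t
    return np.c_[x,-y,-np.ones_like(x)]
def pt(s,uv,r=1):
    uv=np.atleast_2d(uv);out=[]
    for u,v in uv:
        u,v=int(round(u)),int(round(v));w=s['d'][max(v-r,0):v+r+1,max(u-r,0):u+r+1];w=w[w>0];out.append(np.median(w) if len(w) else np.nan)
    P=rays(s,uv)*np.array(out)[:,None];return P@s['T'][:3,:3].T+s['T'][:3,3]
def atz(s,uv,z):
    D=rays(s,uv)@s['T'][:3,:3].T;o=s['T'][:3,3];return o+D*((z-o[2])/D[:,2])[:,None]
def proj(s,P):
    P=(np.atleast_2d(P)-s['T'][:3,3])@s['T'][:3,:3];x=P[:,0]/-P[:,2];y=-P[:,1]/-P[:,2]
    if s['n']=='wrist':
        r=np.hypot(x,y)+1e-12;t=np.arctan2(r,1);x,y=x/r*t,y/r*t
    K=s['K'];return np.c_[K[0,0]*x+K[0,2],K[1,1]*y+K[1,2]]
def cloud(s):
    v,u=np.nonzero(s['d']>0);P=rays(s,np.c_[u,v])*s['d'][v,u][:,None];return np.c_[u,v],P@s['T'][:3,:3].T+s['T'][:3,3]
def crop(s,x0,y0,x1,y1,f,name):
    cv2.imwrite(f"pics/{name}.png",cv2.resize(s['p'][y0:y1,x0:x1,::-1],None,fx=f,fy=f,interpolation=cv2.INTER_CUBIC))
def go(target,yaw=None):
    """tool shift cm to reach world target; yaw: world angle of tool y axis"""
    st=get_state();M=rot(st['tcp_rot']);d=M.T@(np.array(target)-st['position'])*100
    print("shift cm",d.round(2),"pos",st['position'].round(4),"toolx",M[:,0].round(3),"tooly",M[:,1].round(3))
    if yaw is not None:
        cur=np.arctan2(M[1,1],M[0,1]);t=-(yaw-cur);t=(t+np.pi/2)%np.pi-np.pi/2;print("turn",round(t,4), "cur yaw",round(cur,4))
E
python3 - <<'E'
from h import *
for n in("side","top","wrist"):
    np.savez(f"a_{n}.npz",p=np.load(f"{n}0_p.npy"),d=np.load(f"{n}0_d.npy"),K=calibration(n)["mtx"],T=calibration(n)["cam_to_world"])
t=load("a","top");s=load("a","side")
crop(t,150,150,290,300,5,"tp");crop(t,310,190,480,310,4,"tb")
crop(s,190,110,340,250,5,"sp");crop(s,270,240,410,380,5,"sb")
for uv in [(178,222),(183,170),(191,272),(255,233),(346,237),(386,258),(413,267),(440,275),(445,230),(277,160),(322,195),(268,200),(268,278)]: print(uv,pt(t,uv).round(4)[0])
E
```

```text
(178, 222) [0.4869 0.2804 0.2296]
(183, 170) [0.6294 0.3098 0.2276]
(191, 272) [0.3989 0.258  0.0881]
(255, 233) [0.5412 0.1167 0.0719]
(346, 237) [ 0.5935 -0.1363  0.0122]
(386, 258) [ 0.531  -0.2538  0.0757]
(413, 267) [ 0.5185 -0.329   0.0753]
(440, 275) [ 0.5081 -0.4023  0.0783]
(445, 230) [ 0.6642 -0.4194  0.0134]
(277, 160) [0.7875 0.1074 0.0518]
(322, 195) [ 0.7047 -0.0458  0.0326]
(268, 200) [0.6639 0.1111 0.0259]
(268, 278) [0.4332 0.061  0.0216]
```

View pics/tp.png

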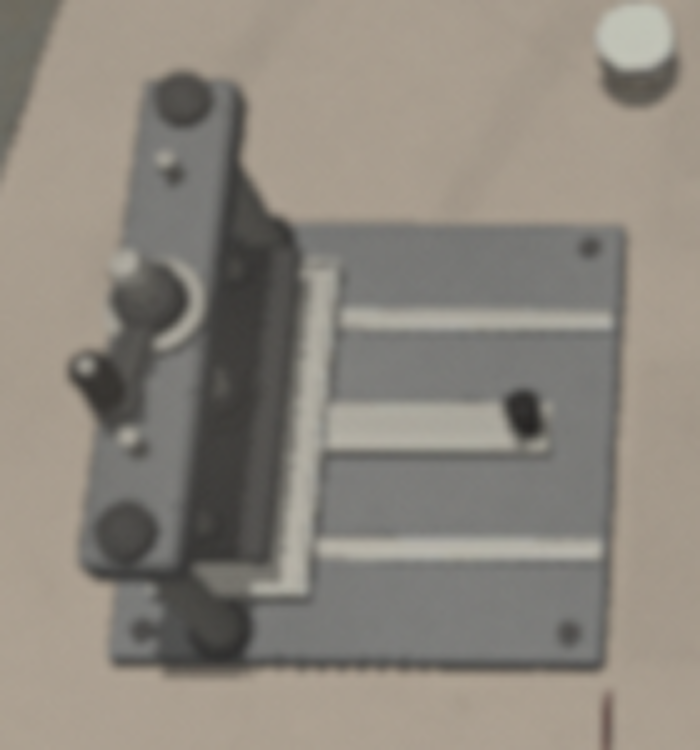

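View pics/tb.png

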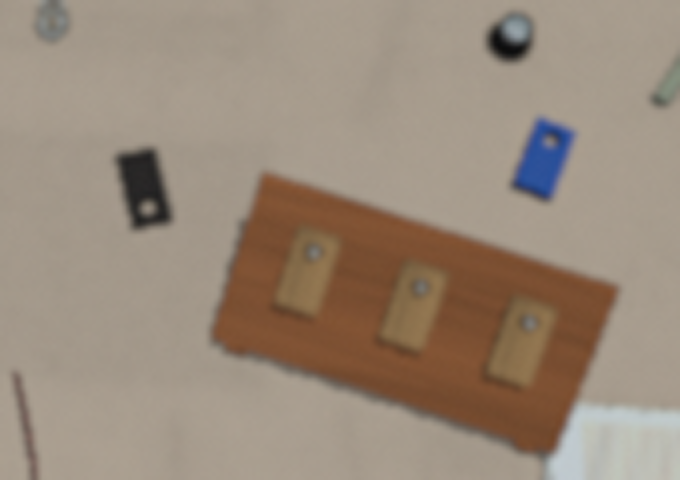

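View pics/sp.png

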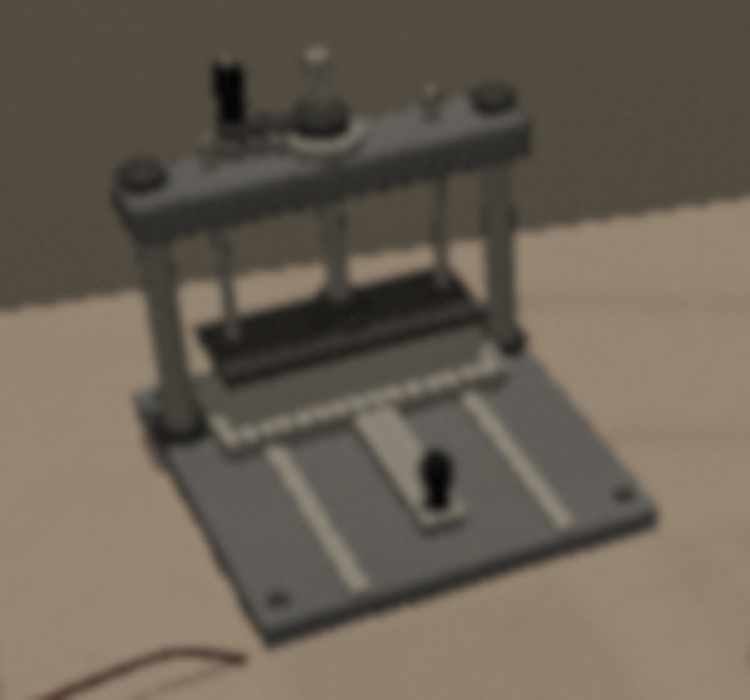

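View pics/sb.png

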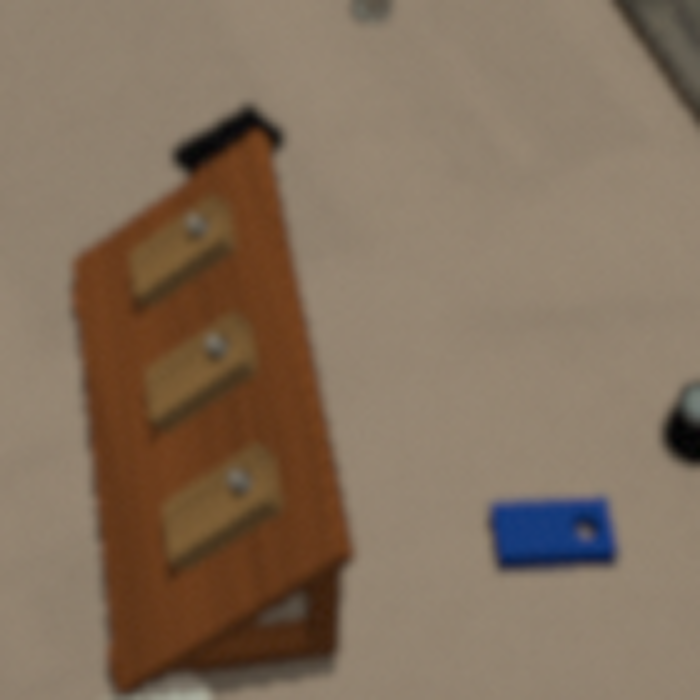

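```bash
cat >> h.py <<'E'
def tri(obs):
    A=np.zeros((3,3));b=np.zeros(3)
    for s,uv in obs:
        d=(rays(s,uv)@s['T'][:3,:3].T)[0];d/=np.linalg.norm(d);P=np.eye(3)-np.outer(d,d);A+=P;b+=P@s['T'][:3,3]
    X=np.linalg.solve(A,b);e=[np.round(proj(s,X)[0]-uv,1) for s,uv in obs];return X,e
E
python3 - <<'E'
from h import *
t=load("a","top");s=load("a","side")
for n,a,b in [("pegL",(388.2,253),(309.2,284.8)),("pegM",(415,261.7),(312.8,309)),("pegR",(442.2,270.5),(317.4,336.4)),
 ("crankknob",(167,223.4),(235.6,123)),("screw",(175,202.4),(253.2,121)),("nutNear",(175.2,256.4),(218.4,144.4)),("nutFar",(186.4,169.6),(288.6,129.2)),("bedknob",(254.6,230.5),(277.2,202)),
 ("cornerNR",(150+603/5,150+665/5),(190+268/5,110+638/5)),("cornerFR",(150+626/5,150+228/5),(190+655/5,110+517/5))]:
    X,e=tri([(t,a),(s,b)]);print(n,X.round(4),e[0],e[1])
E
```

```text
pegL [ 0.5437 -0.2573  0.0837] [ 0. -0.] [-0.  0.]
pegM [ 0.5311 -0.3317  0.0841] [-0.   0.2] [ 0.2 -0.1]
pegR [ 0.5194 -0.4062  0.0833] [-0.   0.2] [ 0.2 -0.1]
crankknob [0.4674 0.2912 0.268 ] [ 0.  -0.2] [-0.1  0.1]
screw [0.5225 0.2875 0.2692] [-0.  0.] [ 0. -0.]
nutNear [0.4043 0.2669 0.2155] [ 0.  -0.3] [-0.2  0.1]
nutFar [0.6388 0.3069 0.2134] [ 0.  -0.2] [-0.1  0.1]
bedknob [0.5499 0.1208 0.0654] [-0.   0.1] [ 0.1 -0.1]
cornerNR [0.4251 0.0533 0.005 ] [ 0.  -0.4] [-0.3  0.1]
cornerFR [0.6882 0.0962 0.0064] [-0.1  0.4] [ 0.4 -0.2]
```

```bash
python3 - <<'E'
from h import *
t=load("a","top");s=load("a","side")
for c,L in((t,[(300,220),(250,320),(340,320),(360,150)]),(s,[(220,230),(280,250),(370,280),(400,380),(320,220)])):
    for uv in L: print(c['n'],uv,pt(c,uv,3).round(4)[0])
# cross-project: top-depth points into side image
for nm,uv,uvs in [("pegL",(388,253),(309,284.6)),("blue",(445,230),(380.5,346.5)),("nutN",(175,256),(218,144)),("nutF",(186,169.3),(288.3,129)),("jar",(277,158),(351.5,195))]:
    P=pt(t,uv,1);print(nm,P.round(4),proj(s,P).round(1),uvs, pt(s,uvs,1).round(4))
E
```

```text
top (300, 220) [0.6265 0.0074 0.0015]
top (250, 320) [ 0.3146  0.0881 -0.0006]
top (340, 320) [ 0.3569 -0.1564  0.0014]
top (360, 150) [ 0.7944 -0.1372  0.1782]
side (220, 230) [ 0.3625  0.1207 -0.0035]
side (280, 250) [ 0.5208 -0.024  -0.003 ]
side (370, 280) [ 0.7306 -0.2161 -0.0022]
side (400, 380) [ 0.6785 -0.5132 -0.0015]
side (320, 220) [ 0.677   0.0753 -0.0032]
pegL [[ 0.5413 -0.2562  0.0905]] [[308.1 282.8]] (309, 284.6) [[ 0.5424 -0.2605  0.0884]]
blue [[ 0.6642 -0.4194  0.0134]] [[377.8 343.1]] (380.5, 346.5) [[ 0.6676 -0.428   0.0102]]
nutN [[0.402  0.2639 0.2257]] [[217.1 142.2]] (218, 144) [[0.4035 0.2559 0.2233]]
nutF [[0.6335 0.3033 0.2258]] [[287.  126.6]] (288.3, 129) [[0.635  0.2926 0.2221]]
jar [[0.7951 0.1092 0.0498]] [[351.2 194.6]] (351.5, 195) [[0.7964 0.1092 0.0481]]
```

```bash
python3 - <<'E'
from h import *
go([0.204,0.617,0.40])
go([0.49,0.10,0.40],np.arctan2(.986,-.168))
E
```

```text
shift cm [-1.694e+01  1.000e-02  3.000e-02] pos [0.2037 0.6168 0.2306] toolx [-0.    -0.001 -1.   ] tooly [ 0.314  0.95  -0.001]
shift cm [-16.89 -40.12  43.4 ] pos [0.2037 0.6168 0.2306] toolx [-0.    -0.001 -1.   ] tooly [ 0.314  0.95  -0.001]
turn -0.4877 cur yaw 1.2519
```

```bash
python3 -m crank '[[[-5,0,0,0,0.5],[-10,0,0,0,0.5],[-17,0,0,0,0.5],[-17,0,0,0,0.5],[-17,-4,4,-0.1,0.5],[-17,-7,8,-0.2,0.5],[-17,-11,12,-0.3,0.5],[-17,-14,15,-0.4,0.5]]]'; python3 -m crank '[[[0,-4,4,-0.09,0.5],[0,-8,8,-0.09,0.5],[0,-12,12,-0.09,0.5],[0,-16,16,-0.09,0.5],[0,-20,21,-0.09,0.5],[0,-23,25,-0.09,0.5],[0,-26,28,-0.09,0.5],[0,-26,28,-0.09,0.5]]]'
python3 - <<'E'
from h import *
go([0.49,0.10,0.40],np.arctan2(.986,-.168))
E
```

```text
clock: 0.95
position: [0.3006, 0.4401, 0.401]
tcp_rot: [0.706, -0.03, 0.706, 0.03]
force: [1.2, 0.0, -0.1]
opening: 0.0639
clock: 1.75
position: [0.6023, 0.2021, 0.4007]
tcp_rot: [0.705, -0.06, 0.705, 0.058]
force: [1.1, 0.2, 0.7]
opening: 0.0636
shift cm [  0.09  -8.2  -12.78] pos [0.6023 0.2021 0.4007] toolx [ 0.    -0.002 -1.   ] tooly [-0.167  0.986 -0.002]
turn -0.0014 cur yaw 1.7382
```

```bash
python3 - <<'E'
from h import *
w=snap("wrist","b")
E
```

```text
(no output)
```

View pics/b_wrist.png

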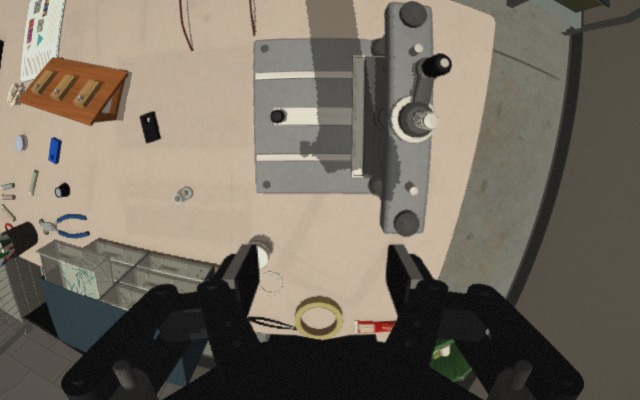

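```bash
python3 - <<'E'
from h import *
w=load("b","wrist")
for n,uv in [("bedknob",(278,116)),("crank",(441,64)),("screwtop",(429,121)),("nutN",(412,13)),("nutF",(405,222)),("base",(300,60)),("bedrim",(358,100)),("tongue",(320,116)),("table",(200,220)),("black",(149,122)),("peg",(47,79)),("peg",(66,84)),("peg",(90,86))]:
    print(n,pt(w,uv,1).round(4)[0])
crop(w,370,0,460,240,3,"bc");crop(w,20,60,170,160,5,"bb")
E
```

```text
bedknob [0.5467 0.1257 0.0731]
crank [0.4674 0.2864 0.2779]
screwtop [0.5208 0.2853 0.2756]
nutN [0.4062 0.265  0.2257]
nutF [0.6324 0.3016 0.2261]
base [0.4484 0.1394 0.0204]
bedrim [0.5004 0.2445 0.0341]
tongue [0.5373 0.1881 0.0334]
table [ 0.7669 -0.0137 -0.001 ]
black [ 0.5859 -0.1325  0.0116]
peg [ 0.5055 -0.3864  0.069 ]
peg [ 0.5174 -0.3172  0.0705]
peg [ 0.5216 -0.251   0.0641]
```

View pics/bc.png

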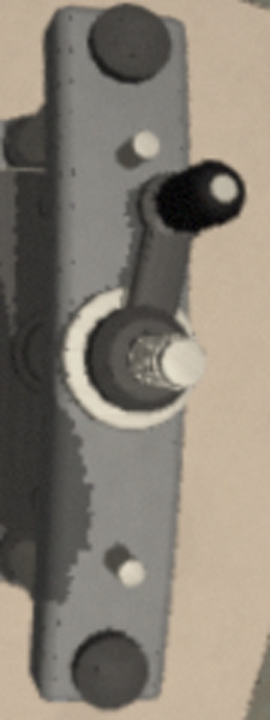

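View pics/bb.png

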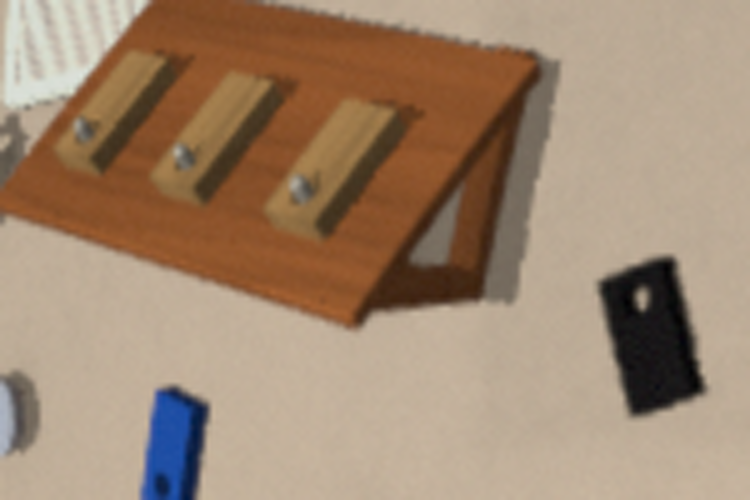

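```bash
python3 - <<'E'
from h import *
go([0.546,0.1245,0.16])
w=load("b","wrist");print(atz(w,[(278,116)],.072),atz(w,[(443.6,62.3)],.28),atz(w,[(431,120)],.276))
E
```

```text
shift cm [24.04 -6.15 -7.07] pos [0.6054 0.1978 0.4002] toolx [ 0.002 -0.005 -1.   ] tooly [-0.161  0.987 -0.005]
[[0.54676484 0.12553005 0.072     ]] [[0.46570257 0.2877817  0.28      ]] [[0.51953688 0.28689636 0.276     ]]
```

```bash
python3 -m crank '[[[0,-2,-2,0,0.3],[0,-4,-4,0,0.3],[0,-6.1,-7,0,0.3],[5,-6.1,-7,0,0.3],[10,-6.1,-7,0,0.3],[15,-6.1,-7,0,0.3],[20,-6.1,-7,0,0.3],[24,-6.1,-7,0,0.3]]]'
python3 - <<'E'
from h import *
w=snap("wrist","c");go([0.546,0.1250,0.037],np.arctan2(.986,-.168))
E
```

```text
clock: 2.6
position: [0.5399, 0.1337, 0.1586]
tcp_rot: [0.704, -0.061, 0.705, 0.06]
force: [1.1, 0.5, 0.1]
opening: 0.0555
shift cm [11.56 -0.9   0.99] pos [0.5361 0.1326 0.1527] toolx [-0.012 -0.004 -1.   ] tooly [-0.171  0.985 -0.002]
turn 0.003 cur yaw 1.7425
```

View pics/c_wrist.png

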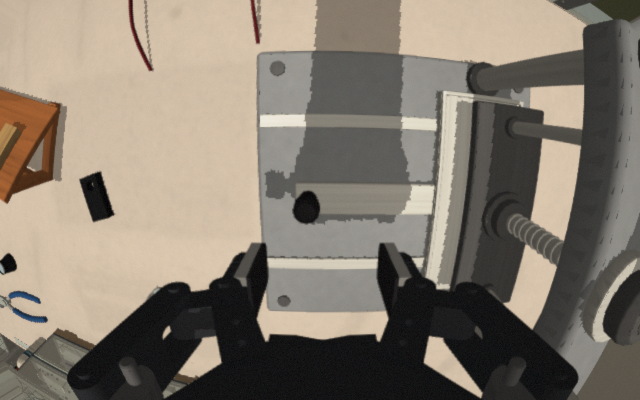

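```bash
python3 -m crank '[[[0,0,0,0,0.3],[0,0,0,0,0.3],[0,0,0,0,0.3],[0,0,0,0,0.3],[0,0,0,0,0.3],[0,0,0,0,0.3],[0,0,0,0,0.3],[0,0,0,0,0.3]]]'
python3 - <<'E'
from h import *
w=load("c","wrist");print(pt(w,(306,204)),atz(w,[(306,205)],.072))
w=snap("wrist","d");go([0.546,0.1250,0.037],np.arctan2(.986,-.168))
crop(w,220,140,420,300,4,"dk");print(pt(w,(306,204)),atz(w,[(306,205)],.072))
E
```

```text
clock: 3.45
position: [0.5414, 0.1337, 0.1614]
tcp_rot: [0.705, -0.06, 0.704, 0.06]
force: [0.7, 0.4, 1.1]
opening: 0.0557
[[0.54032062 0.12190293 0.07275934]] [[0.54134706 0.12202764 0.072     ]]
shift cm [12.43 -0.93  0.31] pos [0.5414 0.1336 0.1613] toolx [-0.  0. -1.] tooly [-0.17   0.985  0.   ]
turn 0.0023 cur yaw 1.7419
[[0.54280105 0.12198056 0.0730981 ]] [[0.54394264 0.12210653 0.072     ]]
```

View pics/dk.png

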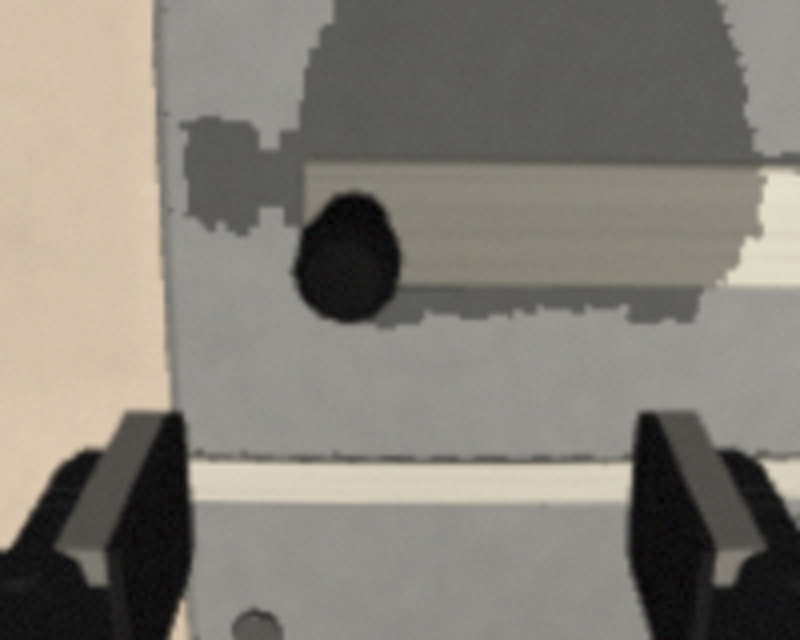

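```bash
python3 -m crank '[[[4,-1.1,0.2,0,0.3],[8,-1.1,0.2,0,0.3],[12,-1.1,0.2,0,0.3],[12.3,-1.1,0.2,0,0.3],[12.3,-1.1,0.2,0,-1],[12.3,-1.1,0.2,0,-1],[12.3,-1.1,0.2,0,-1],[12.3,-1.1,0.2,0,-1]]]'; python3 -m crank '[[[0,0,0,0,-1],[0,0,0,0,-1],[0,-2,0,0,-1],[0,-4,0,0,-1],[0,-7,0,0,-1],[0,-10,0,0,-1],[0,-13,0,0,-1],[0,-15,0,0,-1]]]'; python3 -m crank '[[[0,-0.5,0,0,-1],[0,-1,0,0,-1],[0,-1.3,0,0,-1],[0,-1.6,0,0,-1],[0,-1.8,0,0,-1],[0,-1.8,0,0,-1],[0,-1.8,0,0,-1],[0,-1.8,0,0,-1]]]'
```

```text
clock: 4.3
position: [0.547, 0.1234, 0.0406]
tcp_rot: [0.706, -0.06, 0.703, 0.061]
force: [-0.4, -1.0, 7.3]
opening: 0.0186
clock: 5.1
position: [0.5717, -0.0265, 0.0406]
tcp_rot: [0.705, -0.06, 0.704, 0.06]
force: [-3.8, 0.6, 9.7]
opening: 0.0183
clock: 5.9
position: [0.5735, -0.0374, 0.0406]
tcp_rot: [0.704, -0.06, 0.705, 0.064]
force: [-6.6, 10.6, 13.5]
opening: 0.0183
```

```bash
python3 -m crank '[[[0,0,0,0,0.3],[0,0,0,0,0.3],[0,0,0,0,0.3],[0,0,0,0,0.3],[-5,0,0,0,0.3],[-10,0,0,0,0.3],[-15,0,0,0,0.3],[-20,0,0,0,0.3]]]'; python3 -m crank '[[[-5,0,0,0,0.3],[-10,0,0,0,0.3],[-10,0,0,0,0.3],[-10,0,0,0,0.3],[-10,0,0,0,0.3],[-10,0,0,0,0.3],[-10,0,0,0,0.3],[-10,0,0,0,0.3]]]'
python3 - <<'E'
from h import *
w=snap("wrist","e");go([0.5,0,0.3])
E
```

```text
clock: 6.7
position: [0.5735, -0.0429, 0.2402]
tcp_rot: [0.704, -0.06, 0.705, 0.06]
force: [2.0, 0.7, -0.2]
opening: 0.0555
clock: 7.5
position: [0.5736, -0.0424, 0.3373]
tcp_rot: [0.704, -0.06, 0.705, 0.06]
force: [-0.4, 0.2, -0.0]
opening: 0.0554
shift cm [ 3.77  5.43 -6.54] pos [ 0.5737 -0.0424  0.3376] toolx [-0.001 -0.    -1.   ] tooly [-0.17   0.985  0.   ]
```

View pics/e_wrist.png

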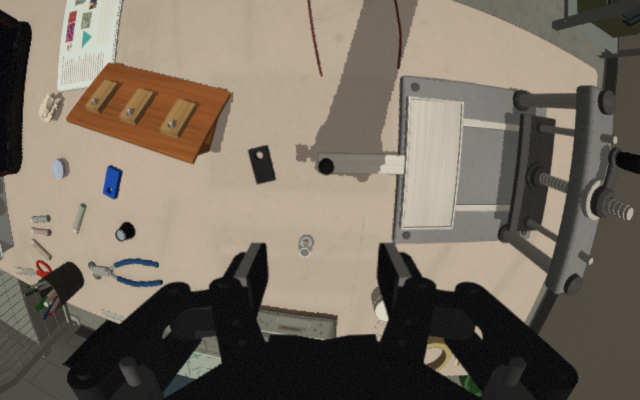

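```bash
python3 - <<'E'
from h import *
w=load("e","wrist")
for z in (.034,.038):
  P=atz(w,[(409,97),(464,100),(455,230),(402,228)],z);print(P.round(4),P.mean(0).round(4))
print(pt(w,[(435,165),(420,130)],2), pt(w,(326,166)))
crop(w,380,60,480,260,3,"eb")
go([0.54,-0.31,0.25],1.409)
E
```

```text
[[0.4546 0.0663 0.034 ]
 [0.4368 0.1541 0.034 ]
 [0.6428 0.1934 0.034 ]
 [0.6533 0.1004 0.034 ]] [0.5469 0.1285 0.034 ]
[[0.4551 0.0652 0.038 ]
 [0.4375 0.1522 0.038 ]
 [0.6416 0.1912 0.038 ]
 [0.6519 0.099  0.038 ]] [0.5465 0.1269 0.038 ]
[[0.5455117  0.12824018 0.03444329]
 [0.49885611 0.0926081  0.03404224]] [[ 0.57139501 -0.03646039  0.07291908]]
shift cm [  8.77 -25.8   -7.86] pos [ 0.5737 -0.0424  0.3376] toolx [-0.001 -0.    -1.   ] tooly [-0.17   0.985  0.   ]
turn 0.3329 cur yaw 1.7419
```

View pics/eb.png

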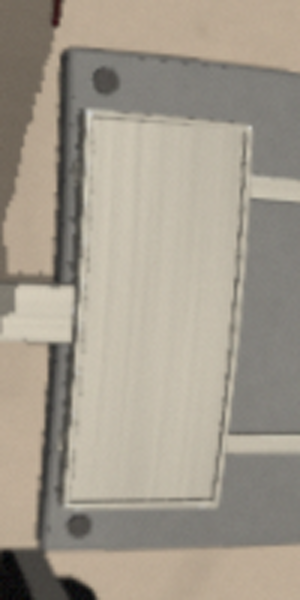

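```bash
python3 -m crank '[[[1,-4,-1,0.08,0.3],[2,-8,-2,0.16,0.3],[4,-12,-3,0.24,0.3],[6,-16,-4,0.333,0.3],[8,-20,-6,0.333,0.3],[8.8,-24,-7,0.333,0.3],[8.8,-25.8,-7.9,0.333,0.3],[8.8,-25.8,-7.9,0.333,0.3]]]'; python3 -m crank '[[[0,0,0,0,0.1],[0,0,0,0,0.1],[0,0,0,0,0.1],[0,0,0,0,0.1],[0,0,0,0,0.1],[0,0,0,0,0.1],[0,0,0,0,0.1],[0,0,0,0,0.1]]]'
python3 - <<'E'
from h import *
w=snap("wrist","f");go([0.5,-.3,0.2],1.409)
E
```

```text
clock: 8.35
position: [0.5377, -0.3144, 0.2497]
tcp_rot: [0.704, 0.059, 0.705, -0.06]
force: [-0.2, -0.9, 0.0]
opening: 0.0559
clock: 9.15
position: [0.54, -0.3101, 0.2503]
tcp_rot: [0.705, 0.057, 0.705, -0.057]
force: [-0.8, 0.0, -0.4]
opening: 0.0469
shift cm [ 5.03  0.35 -4.1 ] pos [ 0.5399 -0.3101  0.2503] toolx [-0.  0. -1.] tooly [0.161 0.987 0.   ]
turn -0.0001 cur yaw 1.4089
```

View pics/f_wrist.png

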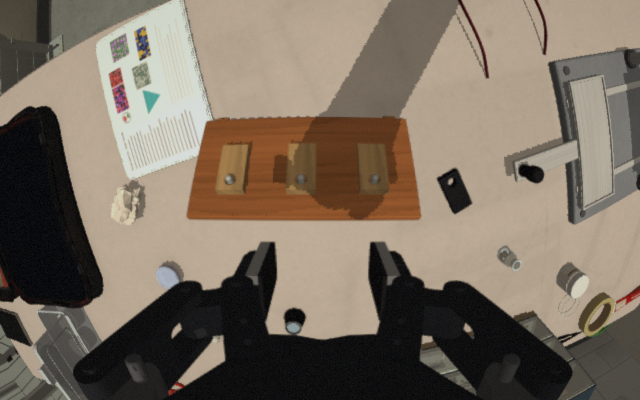

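```bash
python3 - <<'E'
from h import *
w=load("f","wrist");crop(w,180,110,430,225,3.2,"fb")
uv,P=cloud(w)
m=(uv[:,0]>205)&(uv[:,0]<405)&(uv[:,1]>125)&(uv[:,1]<212)&(P[:,2]>.02)&(P[:,2]<.15)
Q=P[m];UV=uv[m]
best=None;rng=np.random.default_rng(0)
for i in range(500):
    a=Q[rng.choice(len(Q),3,False)];n=np.cross(a[1]-a[0],a[2]-a[0]);l=np.linalg.norm(n)
    if l<1e-5: continue
    n/=l;n*=np.sign(n[2]);d=(Q-a[0])@n;k=(abs(d)<.0015).sum()
    if best is None or k>best[0]: best=(k,n,a[0])
k,n,a=best;inl=abs((Q-a)@n)<.002;c=Q[inl].mean(0);n=np.linalg.svd(Q[inl]-c)[2][2];n*=np.sign(n[2])
print("normal",n.round(4),"slope deg",np.degrees(np.arccos(n[2])),"inl",inl.sum(),"c",c.round(4))
up=np.array([-n[0]*n[2],-n[1]*n[2],1-n[2]**2]);up/=np.linalg.norm(up);by=np.cross(n,up);print("up",up.round(3),"by",by.round(3),"yaw",np.arctan2(by[1],by[0]))
h=(Q-c)@n
t=(h>.009)&(h<.0145);T=Q[t];lab=(T-c)@by
print("top h med",np.median(h[t]))
im=np.zeros((400,640),np.uint8);im[UV[t,1],UV[t,0]]=255
nc,L,st,_=cv2.connectedComponentsWithStats(im)
for i in range(1,nc):
    if st[i,4]<150: continue
    q=T[L[UV[t,1],UV[t,0]]==i]; b=(q-c)@by;u=(q-c)@up
    b0,b1,u0,u1=*np.percentile(b,[1,99]),*np.percentile(u,[1,99])
    X=c+by*(b0+b1)/2+up*(u0+u1)/2+n*.006; ang=cv2.minAreaRect(np.c_[u,b].astype(np.float32)*1000)
    print("pix",st[i],"size",(b1-b0).round(4),(u1-u0).round(4),"center",X.round(4),"rect",ang)
np.savez("board.npz",c=c,n=n,up=up,by=by)
E
```

```text
normal [-0.6348  0.1026  0.7658] slope deg 40.01976895088013 inl 12748 c [ 0.524  -0.3249  0.062 ]
up [ 0.756 -0.122  0.643] by [ 0.16   0.987 -0.   ] yaw 1.4105945475550534
top h med 0.011932663770473535
pix [ 216  145   33   46 1185] size 0.0302 0.0549 center [ 0.5116 -0.4022  0.07  ] rect ((5.031612396240234, -78.66171264648438), (31.840749740600586, 57.1233024597168), 89.52046966552734)
pix [ 286  144   31   47 1287] size 0.0304 0.0548 center [ 0.524  -0.3282  0.0704] rect ((5.871086120605469, -3.475799560546875), (30.80005645751953, 56.41425323486328), 89.25859832763672)
pix [ 358  144   31   48 1260] size 0.0297 0.0553 center [ 0.536  -0.2547  0.0704] rect ((5.841272354125977, 71.6490478515625), (30.77880096435547, 56.57358169555664), 89.01827239990234)
```

View pics/fb.png

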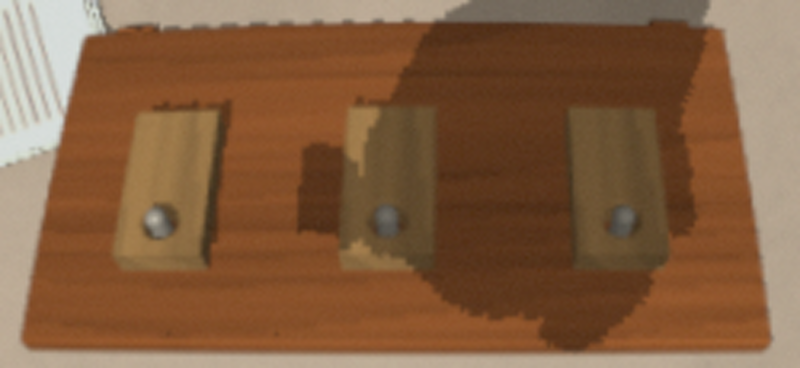

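```bash
python3 - <<'E'
from h import *
go([0.5311,-.2539,0.0745],1.4106)
E
```

```text
shift cm [17.58  5.4  -1.78] pos [ 0.5399 -0.3101  0.2503] toolx [-0.  0. -1.] tooly [0.161 0.987 0.   ]
turn -0.0017 cur yaw 1.4089
```

```bash
python3 -m crank '[[[4,5.4,-1.8,0,0.1],[8,5.4,-1.8,0,0.1],[12,5.4,-1.8,0,0.1],[14,5.4,-1.8,0,0.1],[15,5.4,-1.8,0,0.1],[15,5.4,-1.8,0,0.1],[15,5.4,-1.8,0,0.1],[15,5.4,-1.8,0,0.1]]]'
python3 - <<'E'
from h import *
w=snap("wrist","g");go([0.5311,-.2539,0.0745],1.4106)
s=snap("side","g");crop(s,270,230,400,340,5,"gs")
E
```

```text
clock: 10.0
position: [0.5319, -0.2546, 0.1019]
tcp_rot: [0.706, 0.057, 0.704, -0.058]
force: [0.4, -0.3, -0.5]
opening: 0.047
shift cm [ 2.73  0.04 -0.09] pos [ 0.5318 -0.2544  0.1018] toolx [ 0.003 -0.001 -1.   ] tooly [ 0.161  0.987 -0.   ]
turn -0.0019 cur yaw 1.4087
```

View pics/g_wrist.png

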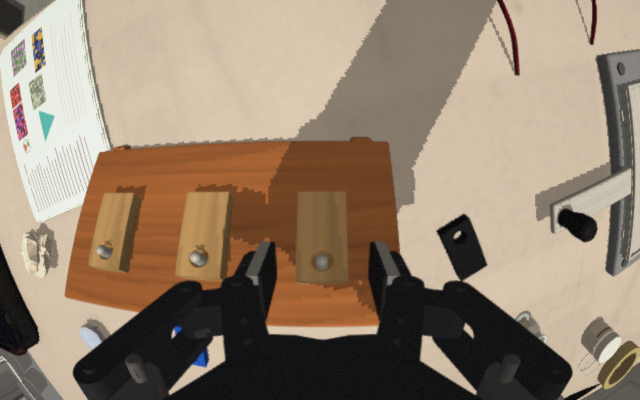

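View pics/gs.png

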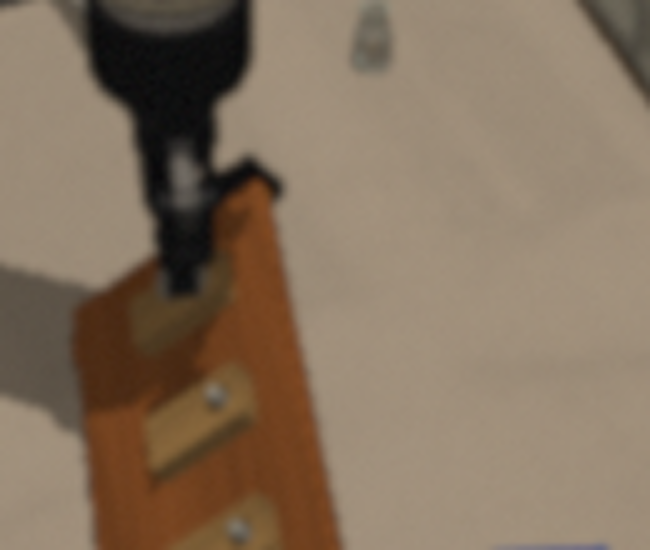

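```bash
python3 -m crank '[[[1,0,-0.1,0,0.1],[2,0,-0.1,0,0.1],[2.6,0,-0.1,0,0.1],[2.6,0,-0.1,0,0.1],[2.6,0,-0.1,0,-1],[2.6,0,-0.1,0,-1],[2.6,0,-0.1,0,-1],[2.6,0,-0.1,0,-1]]]'
python3 -m crank '[[[0,0,0,0,-1],[0,0,0,0,-1],[0,0,0,0,-1],[-0.2,0,-0.17,0,-1],[-0.5,0,-0.42,0,-1],[-1.2,0,-1.0,0,-1],[-1.9,0,-1.6,0,-1],[-2.4,0,-2.0,0,-1]]]'
python3 -m crank '[[[-1,0,0,0,-1],[-2,0,0,0,-1],[-4,0,0,0,-1],[-6,0,0,0,-1],[-8,0,0,0,-1],[-8,0,0,0,-1],[-8,0,0,0,-1],[-8,0,0,0,-1]]]'
python3 - <<'E'
from h import *
w=snap("wrist","i");go([0.5311,-.2539,0.0745],1.4106)
s=snap("side","i");crop(s,250,180,380,300,5,"is")
E
```

```text
clock: 10.9
position: [0.5299, -0.2539, 0.0746]
tcp_rot: [0.705, 0.057, 0.705, -0.057]
force: [-1.4, 0.0, 1.9]
opening: 0.0258
clock: 11.7
position: [0.5094, -0.2505, 0.0991]
tcp_rot: [0.705, 0.057, 0.705, -0.057]
force: [0.4, -0.1, 0.7]
opening: 0.026
clock: 12.5
position: [0.5097, -0.2501, 0.1776]
tcp_rot: [0.704, 0.057, 0.705, -0.057]
force: [-0.7, -0.7, -0.6]
opening: 0.026
shift cm [10.29 -0.03  2.2 ] pos [ 0.5096 -0.2501  0.1774] toolx [-0.002  0.001 -1.   ] tooly [0.161 0.987 0.   ]
turn -0.0016 cur yaw 1.409
```

View pics/i_wrist.png

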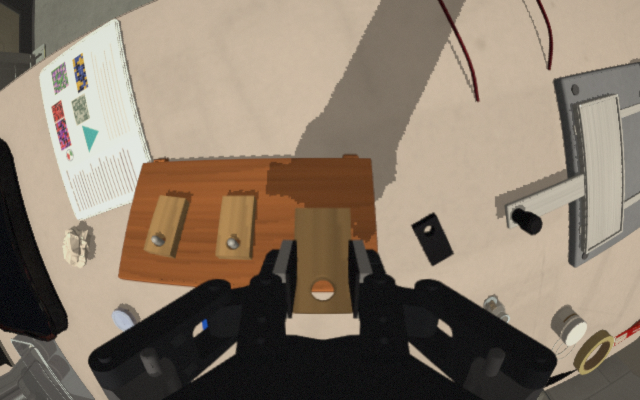

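View pics/is.png

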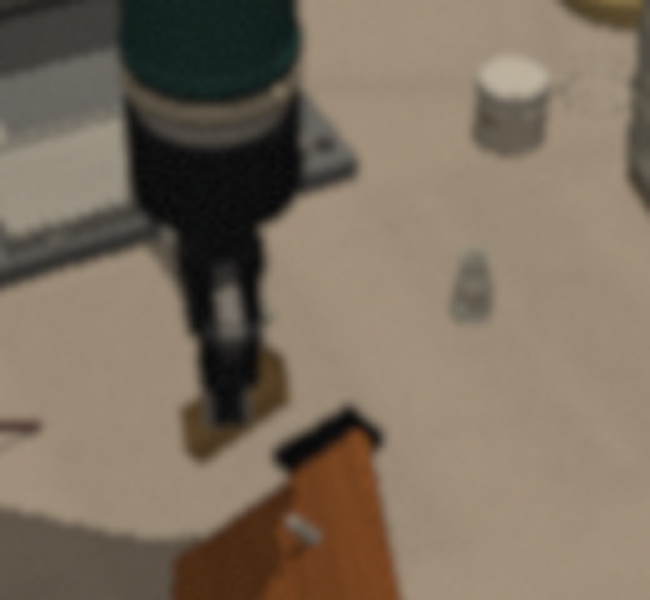

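```bash
python3 - <<'E'
from h import *
go([0.594,0.132,0.17],1.7395)
go([0.594,0.132,0.10],1.7395)
E
```

```text
shift cm [ 0.74 39.08  2.17] pos [ 0.5096 -0.2502  0.1773] toolx [-0.002  0.001 -1.   ] tooly [0.161 0.987 0.   ]
turn -0.3305 cur yaw 1.409
shift cm [ 7.74 39.08  2.19] pos [ 0.5096 -0.2502  0.1773] toolx [-0.002  0.001 -1.   ] tooly [0.161 0.987 0.   ]
turn -0.3305 cur yaw 1.409
```

```bash
python3 -m crank '[[[0.7,4,0,-0.04,-1],[0.7,8,0.4,-0.08,-1],[0.7,12,0.8,-0.12,-1],[0.7,16,1,-0.16,-1],[0.7,20,1.2,-0.2,-1],[0.7,24,1.4,-0.24,-1],[0.7,28,1.6,-0.28,-1],[0.7,32,1.8,-0.3305,-1]]]'
python3 - <<'E'
from h import *
go([0.594,0.132,0.17],1.7395)
E
```

```text
clock: 13.4
position: [0.5793, 0.064, 0.1705]
tcp_rot: [0.704, -0.06, 0.705, 0.06]
force: [0.8, -0.7, 0.3]
opening: 0.026
shift cm [0.05 6.46 2.61] pos [0.5793 0.064  0.1705] toolx [-0.001 -0.    -1.   ] tooly [-0.17   0.986 -0.   ]
turn 0.0017 cur yaw 1.7412
```

```bash
python3 -m crank '[[[0,3,1,0,-1],[0,6.4,2.6,0,-1],[2,6.4,2.6,0,-1],[5,6.4,2.6,0,-1],[7,6.4,2.6,0,-1],[7,6.4,2.6,0,-1],[7,6.4,2.6,0,-1],[7,6.4,2.6,0,-1]]]'
python3 - <<'E'
from h import *
go([0.594,0.132,0.0606],1.7395)
w=snap("wrist","j");s=snap("side","j");crop(s,230,130,370,240,5,"js")
E
```

```text
clock: 14.2
position: [0.5953, 0.1299, 0.1024]
tcp_rot: [0.705, -0.059, 0.704, 0.06]
force: [0.4, 0.2, 0.0]
opening: 0.0259
shift cm [ 4.18  0.23 -0.1 ] pos [0.5953 0.1299 0.1024] toolx [ 0.002  0.    -1.   ] tooly [-0.168  0.986  0.   ]
turn -0.0003 cur yaw 1.7392
```

View pics/j_wrist.png

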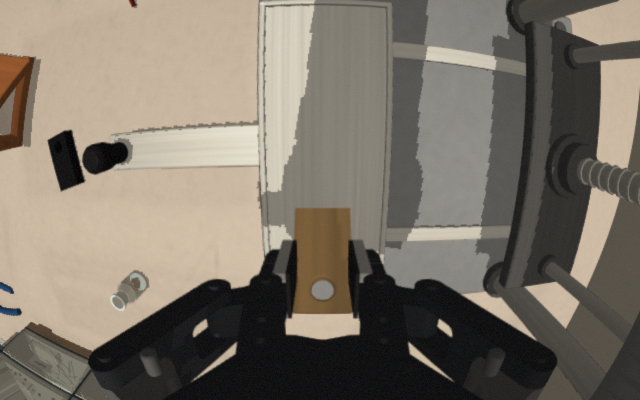

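View pics/js.png

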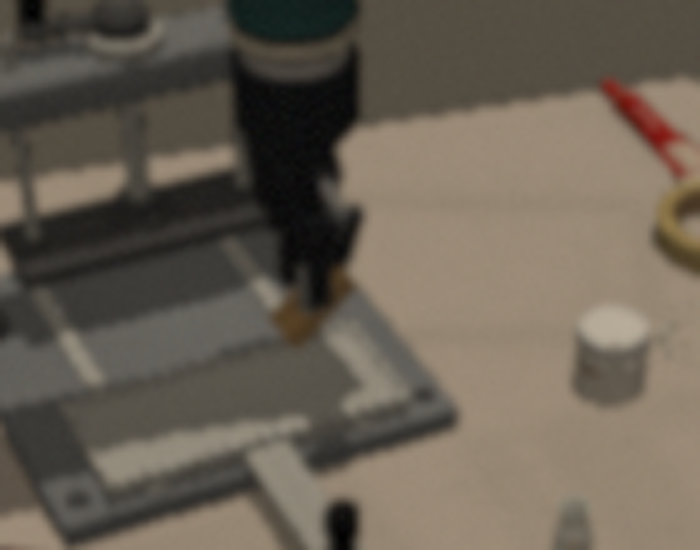

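```bash
python3 - <<'E'
from h import *
w=load("j","wrist");crop(w,240,0,410,260,3,"jb")
print(atz(w,[(264,5),(388,5),(262,150),(390,150)],.038))
print(pt(w,[(300,100),(350,100),(322,80)],2))
E
```

```text
[[0.45664074 0.06747871 0.038     ]
 [0.44212427 0.14977139 0.038     ]
 [0.55675122 0.08280544 0.038     ]
 [0.54207826 0.16849978 0.038     ]]
[[0.51951276 0.1027637  0.03394411]
 [0.51381445 0.1358475  0.03385088]
 [0.50362524 0.11503295 0.03381221]]
```

View pics/jb.png

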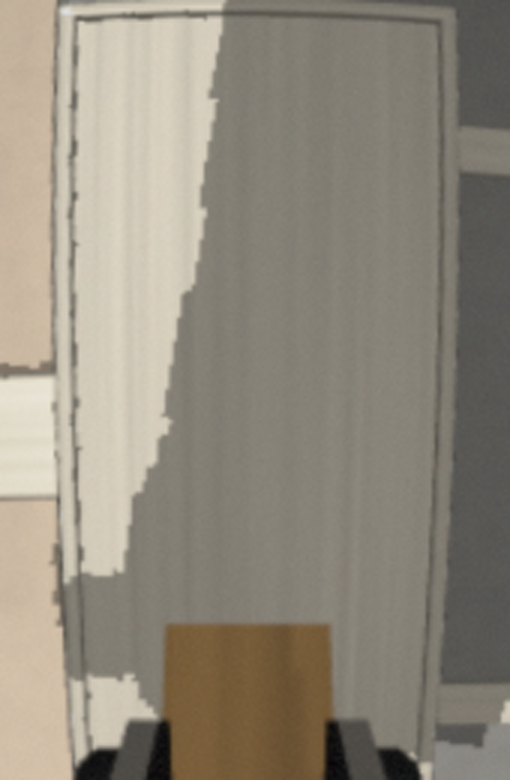

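```bash
python3 -m crank '[[[1.5,0.2,0,0,-1],[3,0.2,0,0,-1],[3.9,0.2,0,0,-1],[4.2,0.2,0,0,-1],[4.3,0.2,0,0,-1],[4.3,0.2,0,0,-1],[4.3,0.2,0,0,-1],[4.3,0.2,0,0,-1]]]'
python3 - <<'E'
from h import *
w=snap("wrist","k");s=snap("side","k");crop(s,230,130,370,240,5,"ks")
E
```

```text
clock: 15.1
position: [0.5958, 0.1323, 0.0588]
tcp_rot: [0.706, -0.059, 0.703, 0.06]
force: [1.6, 0.5, 5.2]
opening: 0.0261
```

View pics/ks.png

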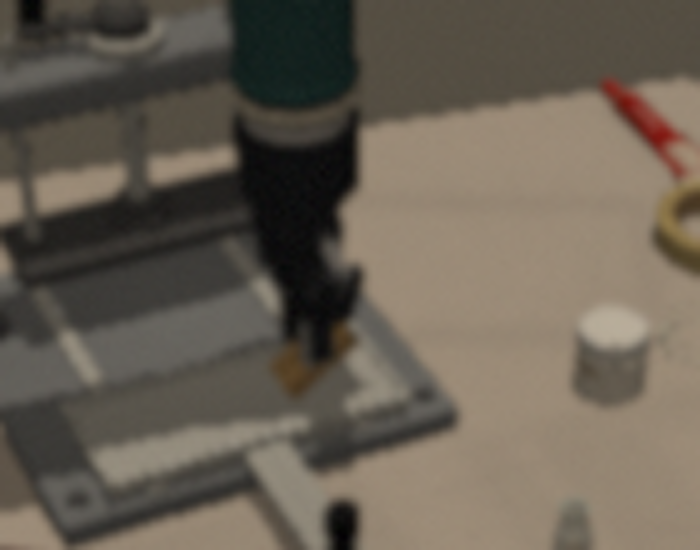

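View pics/k_wrist.png

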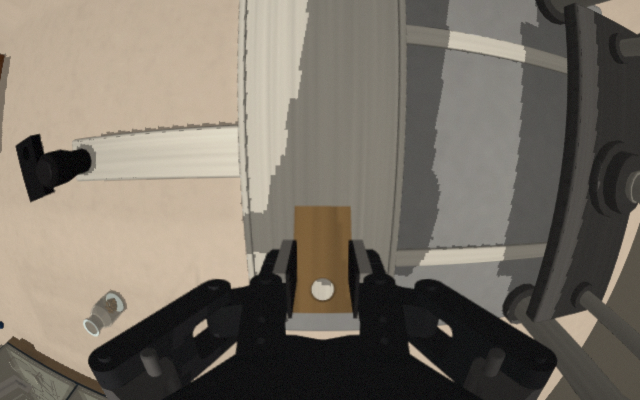

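```bash
python3 -m crank '[[[0,0,0,0,0.1],[0,0,0,0,0.1],[0,0,0,0,0.1],[0,0,0,0,0.1],[-2,0,0,0,0.1],[-5,0,0,0,0.1],[-9,0,0,0,0.1],[-11,0,0,0,0.1]]]'
python3 - <<'E'
from h import *
w=snap("wrist","l");s=snap("side","l");crop(s,230,130,370,240,5,"ls");go([.4966,-.2498,.2],1.41)
E
```

```text
clock: 16.0
position: [0.5953, 0.132, 0.1713]
tcp_rot: [0.706, -0.059, 0.703, 0.06]
force: [-0.1, 0.3, -0.2]
opening: 0.047
shift cm [ -2.96 -35.99 -16.2 ] pos [0.5961 0.1322 0.1718] toolx [ 0.006  0.002 -1.   ] tooly [-0.168  0.986  0.001]
turn 0.3293 cur yaw 1.7393
```

View pics/l_wrist.png

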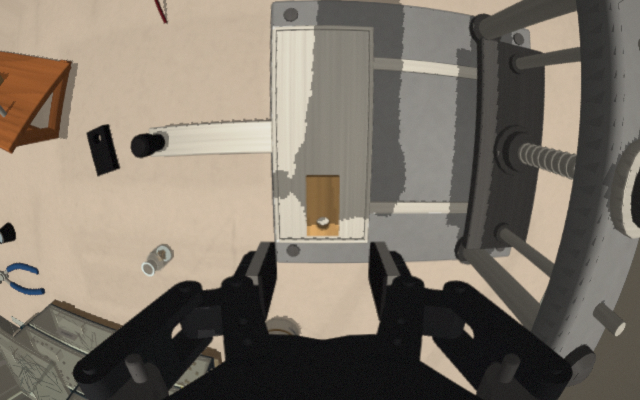

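View pics/ls.png

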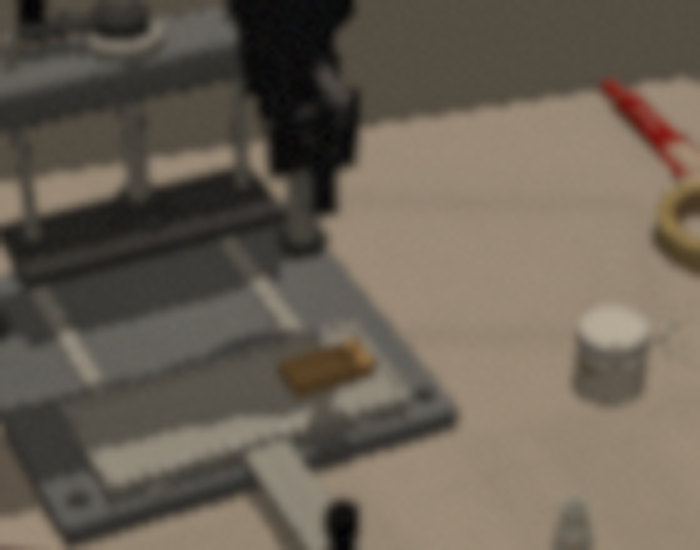

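```bash
python3 - <<'E'
from h import *
w=load("l","wrist");crop(w,260,10,390,260,3,"lb")
P=pt(w,[(322,200),(322,182),(322,210)],1);print(P.round(4))
uv,Q=cloud(w);m=(uv[:,0]>295)&(uv[:,0]<350)&(uv[:,1]>165)&(uv[:,1]<245)&(Q[:,2]>.042)&(Q[:,2]<.052)
q=Q[m];r=cv2.minAreaRect((q[:,:2]*1000).astype(np.float32));print(m.sum(),r)
d=np.array([.985,.17]);e=np.array([-.17,.985]);c=np.array([.547,.1253])
print("along",np.percentile((q[:,:2]-c)@d,[1,50,99]),"across",np.percentile((q[:,:2]-c)@e,[1,50,99]))
b=(uv[:,0]>260)&(uv[:,0]<380)&(uv[:,1]>15)&(uv[:,1]<245)&(Q[:,2]>.0365)&(Q[:,2]<.0405)
a=(Q[b][:,:2]-c)@d;f=(Q[b][:,:2]-c)@e;print("rim along",np.percentile(a,[1,99]),"across",np.percentile(f,[1,99]))
E
```

```text
[[0.6022 0.134  0.0462]
 [0.5859 0.1312 0.0462]
 [0.6115 0.1355 0.0462]]
1869 ((608.3484497070312, 135.68594360351562), (56.252532958984375, 29.7825870513916), 10.032146453857422)
along [0.0345544  0.05928554 0.08976432] across [-1.48844561e-02  3.25411893e-05  1.44677421e-02]
rim along [-0.1019709   0.10089449] across [-0.04599721  0.04430293]
```

View pics/lb.png

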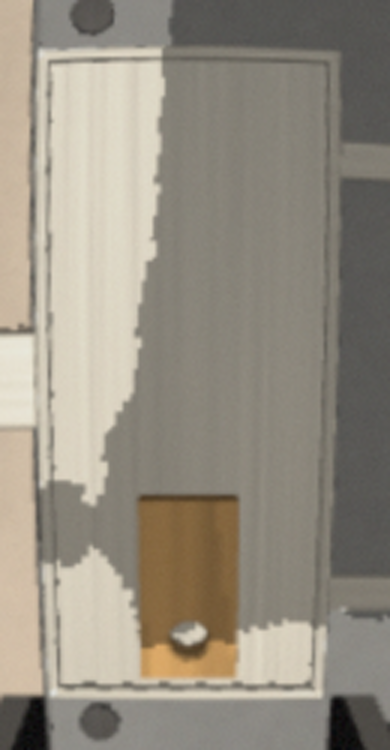

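```bash
python3 - <<'E'
from h import *
go([.5191,-.3274,.17],1.41)
E
```

```text
shift cm [ 4.000e-02 -4.402e+01 -1.530e+01] pos [0.5961 0.1322 0.1718] toolx [ 0.006  0.002 -1.   ] tooly [-0.168  0.986  0.001]
turn 0.3293 cur yaw 1.7393
```

```bash
python3 -m crank '[[[0,-4.5,-1.5,0,0.1],[0,-9,-3,0,0.1],[0,-14,-4.5,0.05,0.1],[0,-19,-6,0.11,0.1],[0,-23.5,-8,0.17,0.1],[0,-28,-10,0.22,0.1],[0,-33,-11.5,0.27,0.1],[0,-37,-13,0.329,0.1]]]'
python3 - <<'E'
from h import *
go([.5191,-.3274,.17],1.41)
E
```

```text
clock: 16.9
position: [0.5268, -0.2566, 0.1673]
tcp_rot: [0.704, 0.058, 0.705, -0.057]
force: [1.2, -0.1, 0.6]
opening: 0.0471
shift cm [-0.27 -7.11  0.39] pos [ 0.5268 -0.2566  0.1673] toolx [-0.001  0.    -1.   ] tooly [0.162 0.987 0.   ]
turn -0.0021 cur yaw 1.4079
```

```bash
python3 -m crank '[[[0,-4,0.2,0,0.1],[0,-7.1,0.3,0,0.1],[0,-7.1,0.3,0,0.1],[2,-7.1,0.3,0,0.1],[4,-7.1,0.3,0,0.1],[6,-7.1,0.3,0,0.1],[6,-7.1,0.3,0,0.1],[6,-7.1,0.3,0,0.1]]]'
python3 - <<'E'
from h import *
w=snap("wrist","m");go([.5191,-.3274,.0745],1.41)
E
```

```text
clock: 17.7
position: [0.5194, -0.3245, 0.1077]
tcp_rot: [0.704, 0.057, 0.705, -0.056]
force: [0.3, -0.8, 0.4]
opening: 0.0471
shift cm [ 3.41 -0.24 -0.05] pos [ 0.5199 -0.3251  0.1086] toolx [ 0. -0. -1.] tooly [ 0.159  0.987 -0.   ]
turn 0.0009 cur yaw 1.4109
```

View pics/m_wrist.png

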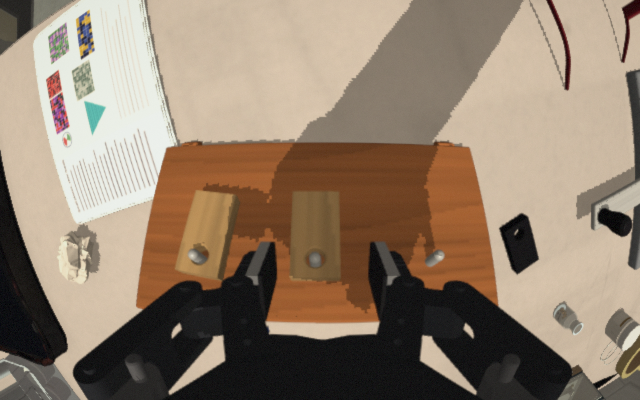

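```bash
python3 -m crank '[[[1,-0.25,-0.1,0,0.1],[2,-0.25,-0.1,0,0.1],[3.3,-0.25,-0.1,0,0.1],[3.4,-0.25,-0.1,0,0.1],[3.4,-0.25,-0.1,0,-1],[3.4,-0.25,-0.1,0,-1],[3.4,-0.25,-0.1,0,-1],[3.4,-0.25,-0.1,0,-1]]]'
python3 -m crank '[[[0,0,0,0,-1],[0,0,0,0,-1],[0,0,0,0,-1],[-0.2,0,-0.17,0,-1],[-0.5,0,-0.42,0,-1],[-1.2,0,-1.0,0,-1],[-1.9,0,-1.6,0,-1],[-2.4,0,-2.0,0,-1]]]'
python3 -m crank '[[[-1,0,0,0,-1],[-2,0,0,0,-1],[-4,0,0,0,-1],[-6,0,0,0,-1],[-8,0,0,0,-1],[-8,0,0,0,-1],[-8,0,0,0,-1],[-8,0,0,0,-1]]]'
python3 - <<'E'
from h import *
w=snap("wrist","n");go([0.534,.1216,0.17],1.7395)
E
```

```text
clock: 18.55
position: [0.5184, -0.3278, 0.0746]
tcp_rot: [0.705, 0.057, 0.705, -0.057]
force: [-0.4, -0.4, -0.1]
opening: 0.0262
clock: 19.35
position: [0.4978, -0.3245, 0.0992]
tcp_rot: [0.705, 0.057, 0.705, -0.057]
force: [-0.4, -0.3, -0.6]
opening: 0.0261
clock: 20.15
position: [0.4981, -0.3239, 0.1775]
tcp_rot: [0.704, 0.057, 0.705, -0.056]
force: [-0.9, -0.1, 0.4]
opening: 0.0259
shift cm [ 0.77 44.56 -3.55] pos [ 0.498  -0.324   0.1773] toolx [-0.002  0.001 -1.   ] tooly [0.16  0.987 0.001]
turn -0.3289 cur yaw 1.4106
```

View pics/n_wrist.png

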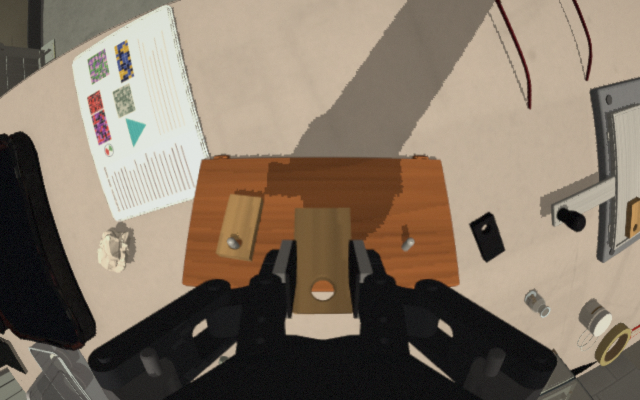

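```bash
python3 -m crank '[[[0.7,4.5,-0.4,-0.04,-1],[0.7,9,-0.8,-0.08,-1],[0.7,14,-1.2,-0.12,-1],[0.7,18.5,-1.5,-0.16,-1],[0.7,23,-1.9,-0.2,-1],[0.7,28,-2.3,-0.24,-1],[0.7,33,-2.7,-0.28,-1],[0.7,37,-3,-0.329,-1]]]'
python3 - <<'E'
from h import *
go([.534,.1216,.10],1.7395)
E
```

```text
clock: 21.0
position: [0.5273, 0.0488, 0.1706]
tcp_rot: [0.704, -0.061, 0.705, 0.061]
force: [0.7, -0.5, -0.8]
opening: 0.0261
shift cm [7.06 7.05 1.92] pos [0.5273 0.0488 0.1706] toolx [-0.001  0.    -1.   ] tooly [-0.172  0.985  0.001]
turn 0.0038 cur yaw 1.7433
```

```bash
python3 -m crank '[[[0,3.5,1,0,-1],[0,7,1.9,0,-1],[0,7,1.9,0,-1],[3,7,1.9,0,-1],[7,7,1.9,0,-1],[7,7,1.9,0,-1],[7,7,1.9,0,-1],[7,7,1.9,0,-1]]]'
python3 - <<'E'
from h import *
go([.534,.1216,.0588],1.7395);w=snap("wrist","o")
E
```

```text
clock: 21.8
position: [0.5361, 0.1177, 0.1028]
tcp_rot: [0.705, -0.059, 0.704, 0.059]
force: [0.0, -0.1, -0.2]
opening: 0.0261
shift cm [ 4.4   0.42 -0.15] pos [0.5361 0.1177 0.1028] toolx [ 0.002  0.001 -1.   ] tooly [-0.167  0.986  0.   ]
turn -0.0007 cur yaw 1.7388
```

View pics/o_wrist.png

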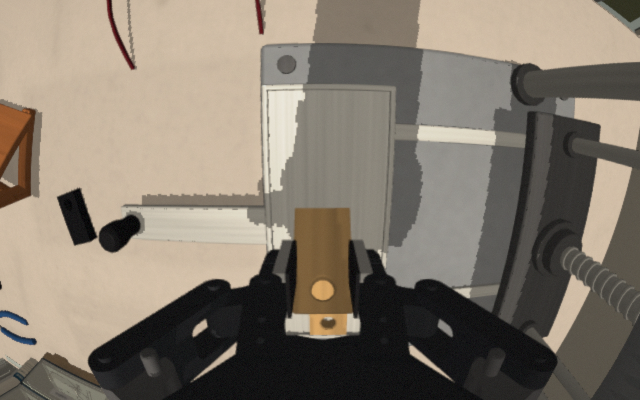

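```bash
python3 -m crank '[[[1.5,0.4,-0.15,0,-1],[3,0.4,-0.15,0,-1],[4,0.4,-0.15,0,-1],[4.4,0.4,-0.15,0,-1],[4.5,0.4,-0.15,0,-1],[4.5,0.4,-0.15,0,-1],[4.5,0.4,-0.15,0,-1],[4.5,0.4,-0.15,0,-1]]]'
python3 -m crank '[[[0,0,0,0,0.1],[0,0,0,0,0.1],[0,0,0,0,0.1],[0,0,0,0,0.1],[-2,0,0,0,0.1],[-5,0,0,0,0.1],[-9,0,0,0,0.1],[-11,0,0,0,0.1]]]'
python3 - <<'E'
from h import *
w=snap("wrist","p");go([.5067,-.4014,.17],1.41)
uv,Q=cloud(w);m=(uv[:,0]>280)&(uv[:,0]<360)&(uv[:,1]>80)&(uv[:,1]<300)&(Q[:,2]>.042)&(Q[:,2]<.052)
im=np.zeros((400,640),np.uint8);im[uv[m,1],uv[m,0]]=1
n,L,st,_=cv2.connectedComponentsWithStats(im);q=Q[m];l=L[uv[m,1],uv[m,0]]
for i in range(1,n):
    if st[i,4]>100: print(st[i],cv2.minAreaRect((q[l==i][:,:2]*1000).astype(np.float32)),np.percentile(q[l==i][:,2],[2,98]))
E
```

```text
clock: 22.65
position: [0.5361, 0.1221, 0.0582]
tcp_rot: [0.707, -0.059, 0.702, 0.06]
force: [2.7, 0.4, 7.0]
opening: 0.0263
clock: 23.45
position: [0.5339, 0.1216, 0.1691]
tcp_rot: [0.706, -0.059, 0.703, 0.06]
force: [0.2, 0.4, 0.9]
opening: 0.047
shift cm [-1.000e-02 -5.113e+01 -1.160e+01] pos [0.5353 0.1221 0.1714] toolx [ 0.007  0.002 -1.   ] tooly [-0.168  0.986  0.001]
turn 0.3292 cur yaw 1.7392
[ 306  178   34   60 1891] ((548.188720703125, 125.38215637207031), (56.29309844970703, 29.961885452270508), 9.991023063659668) [0.04391875 0.04747412]
[ 307  241   31   52 1494] ((608.1133422851562, 135.55218505859375), (56.12886428833008, 30.24252700805664), 8.638711929321289) [0.04422079 0.04750559]
```

View pics/p_wrist.png

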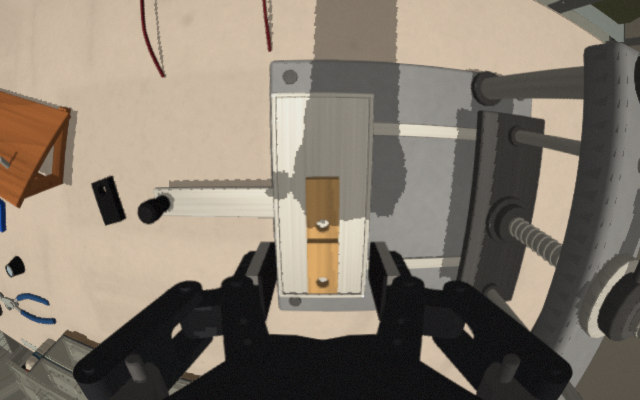

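```bash
python3 -m crank '[[[0,-4.5,-1,0,0.1],[0,-9,-2,0,0.1],[0,-14,-3,0.05,0.1],[0,-19,-4.5,0.11,0.1],[0,-23.5,-6,0.17,0.1],[0,-28.5,-7,0.22,0.1],[0,-33.5,-8,0.27,0.1],[0,-38.5,-9.5,0.329,0.1]]]'
python3 - <<'E'
from h import *
go([.5067,-.4014,.11],1.41)
E
```

```text
clock: 24.3
position: [0.5041, -0.2709, 0.166]
tcp_rot: [0.705, 0.057, 0.705, -0.057]
force: [1.5, 0.1, -0.2]
opening: 0.0468
shift cm [  5.6  -12.84   2.36] pos [ 0.5041 -0.2709  0.166 ] toolx [ 0.  0. -1.] tooly [0.161 0.987 0.   ]
turn -0.0012 cur yaw 1.4088
```

```bash
python3 -m crank '[[[0,-4,1,0,0.1],[0,-8,2,0,0.1],[0,-12.8,2.2,0,0.1],[0,-12.9,2.2,0,0.1],[2,-12.9,2.2,0,0.1],[5.5,-12.9,2.2,0,0.1],[5.5,-12.9,2.2,0,0.1],[5.5,-12.9,2.2,0,0.1]]]'
python3 - <<'E'
from h import *
w=snap("wrist","q");go([.5067,-.4014,.0745],1.41)
E
```

```text
clock: 25.1
position: [0.505, -0.3996, 0.1109]
tcp_rot: [0.704, 0.057, 0.705, -0.056]
force: [-0.6, -0.1, -0.1]
opening: 0.0468
shift cm [ 3.76 -0.1   0.11] pos [ 0.5058 -0.4002  0.1121] toolx [ 0. -0. -1.] tooly [ 0.159  0.987 -0.   ]
turn 0.0006 cur yaw 1.4106
```

View pics/q_wrist.png

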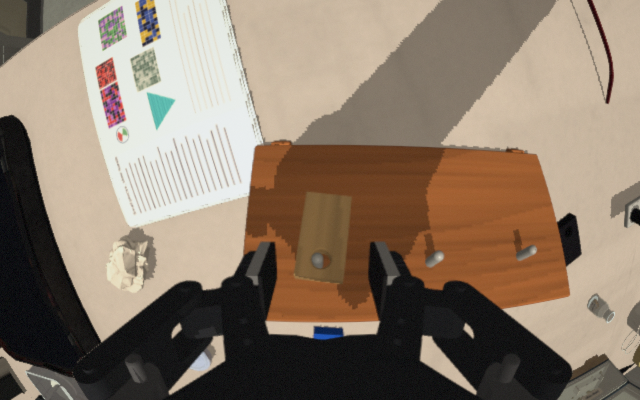

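```bash
python3 -m crank '[[[1,0,0,0,0.1],[2,0,0,0,0.1],[3.6,0,0,0,0.1],[3.75,0,0,0,0.1],[3.75,0,0,0,-1],[3.75,0,0,0,-1],[3.75,0,0,0,-1],[3.75,0,0,0,-1]]]'
python3 -m crank '[[[0,0,0,0,-1],[0,0,0,0,-1],[0,0,0,0,-1],[-0.2,0,-0.17,0,-1],[-0.5,0,-0.42,0,-1],[-1.2,0,-1.0,0,-1],[-1.9,0,-1.6,0,-1],[-2.4,0,-2.0,0,-1]]]'
python3 -m crank '[[[-1,0,0,0,-1],[-2,0,0,0,-1],[-4,0,0,0,-1],[-6,0,0,0,-1],[-8,0,0,0,-1],[-8,0,0,0,-1],[-8,0,0,0,-1],[-8,0,0,0,-1]]]'
python3 - <<'E'
from h import *
w=snap("wrist","r");go([0.4722,.1105,0.17],1.7395)
E
```

```text
clock: 25.95
position: [0.5057, -0.4003, 0.0742]
tcp_rot: [0.705, 0.056, 0.705, -0.057]
force: [-1.0, 0.4, 0.7]
opening: 0.0267
clock: 26.75
position: [0.485, -0.3971, 0.0988]
tcp_rot: [0.705, 0.057, 0.705, -0.057]
force: [0.1, -0.4, -1.0]
opening: 0.0264
clock: 27.55
position: [0.4854, -0.3963, 0.177]
tcp_rot: [0.704, 0.057, 0.705, -0.056]
force: [0.1, 0.4, -1.1]
opening: 0.0267
shift cm [ 0.73 49.82 -9.37] pos [ 0.4853 -0.3963  0.1767] toolx [-0.002  0.001 -1.   ] tooly [0.16  0.987 0.001]
turn -0.3289 cur yaw 1.4106
```

View pics/r_wrist.png

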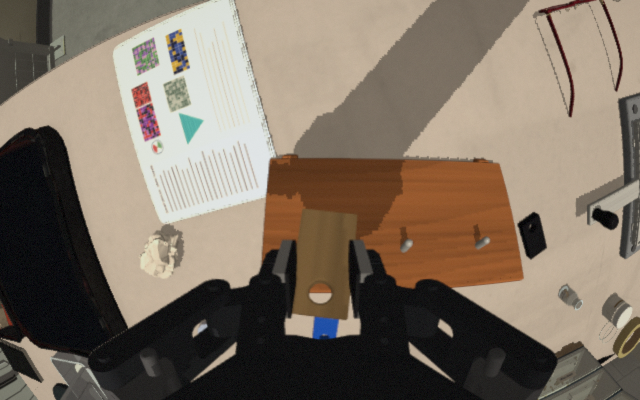

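```bash
python3 -m crank '[[[0.7,4.5,-0.8,-0.04,-1],[0.7,9,-1.6,-0.08,-1],[0.7,14,-2.5,-0.12,-1],[0.7,18.5,-3.5,-0.16,-1],[0.7,23,-4.5,-0.2,-1],[0.7,28,-5.5,-0.24,-1],[0.7,33,-6.4,-0.28,-1],[0.7,38,-7.4,-0.329,-1]]]'
python3 - <<'E'
from h import *
go([.4722,.1105,.10],1.7395)
E
```

```text
clock: 28.4
position: [0.4727, -0.0108, 0.1703]
tcp_rot: [0.704, -0.06, 0.705, 0.06]
force: [1.2, -0.1, 0.3]
opening: 0.0264
shift cm [ 7.03 11.96  2.01] pos [ 0.4727 -0.0108  0.1703] toolx [-0.001 -0.    -1.   ] tooly [-0.169  0.986  0.   ]
turn 0.0015 cur yaw 1.741
```

```bash
python3 -m crank '[[[0,4,0.7,0,-1],[0,8,1.4,0,-1],[0,11.9,2,0,-1],[2,11.9,2,0,-1],[5,11.9,2,0,-1],[7,11.9,2,0,-1],[7,11.9,2,0,-1],[7,11.9,2,0,-1]]]'
python3 - <<'E'
from h import *
w=snap("wrist","s");go([.4722,.1105,.0582],1.7395)
s=snap("side","s");crop(s,210,130,350,240,5,"ss")
E
```

```text
clock: 29.2
position: [0.473, 0.1077, 0.1005]
tcp_rot: [0.704, -0.06, 0.705, 0.059]
force: [-0.4, 0.2, 0.5]
opening: 0.0262
shift cm [ 4.3   0.28 -0.1 ] pos [0.4736 0.1079 0.1013] toolx [ 0.001  0.    -1.   ] tooly [-0.167  0.986 -0.   ]
turn -0.0004 cur yaw 1.7391
```

View pics/s_wrist.png

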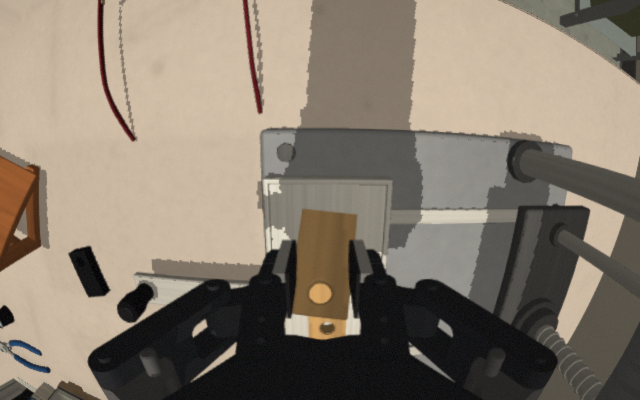

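View pics/ss.png

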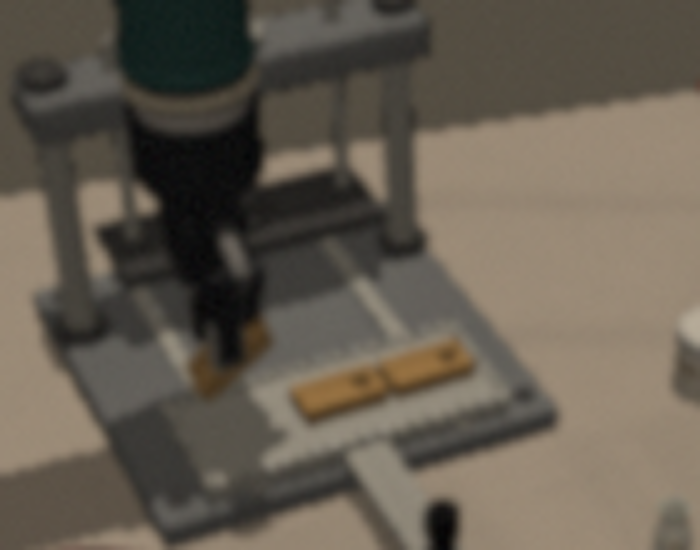

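```bash
python3 -m crank '[[[1.5,0.2,-0.1,-0.06,-1],[3,0.2,-0.1,-0.06,-1],[4,0.2,-0.1,-0.06,-1],[4.3,0.2,-0.1,-0.06,-1],[4.4,0.2,-0.1,-0.06,-1],[4.4,0.2,-0.1,-0.06,-1],[4.4,0.2,-0.1,-0.06,-1],[4.4,0.2,-0.1,-0.06,-1]]]'
python3 -m crank '[[[0,0,0,0,0.1],[0,0,0,0,0.1],[0,0,0,0,0.1],[0,0,0,0,0.1],[-2,0,0,0,0.1],[-5,0,0,0,0.1],[-9,0,0,0,0.1],[-12,0,0,0,0.1]]]'
python3 - <<'E'
from h import *
w=snap("wrist","t");go([.5067,-.4014,.17],1.7395)
uv,Q=cloud(w);m=(uv[:,0]>280)&(uv[:,0]<360)&(uv[:,1]>80)&(uv[:,1]<330)&(Q[:,2]>.042)&(Q[:,2]<.052)
im=np.zeros((400,640),np.uint8);im[uv[m,1],uv[m,0]]=1
n,L,st,_=cv2.connectedComponentsWithStats(im);q=Q[m];l=L[uv[m,1],uv[m,0]]
for i in range(1,n):
    if st[i,4]>100: print(st[i],cv2.minAreaRect((q[l==i][:,:2]*1000).astype(np.float32)),np.percentile(q[l==i][:,2],[2,98]))
E
```

```text
clock: 30.1
position: [0.4744, 0.1105, 0.0586]
tcp_rot: [0.704, -0.08, 0.701, 0.081]
force: [2.0, 1.3, 4.8]
opening: 0.0264
clock: 30.9
position: [0.472, 0.1097, 0.1786]
tcp_rot: [0.703, -0.081, 0.702, 0.081]
force: [0.2, -0.2, -0.1]
opening: 0.0469
shift cm [  1.16 -50.58  -8.47] pos [0.4747 0.1104 0.1828] toolx [ 0.008  0.003 -1.   ] tooly [-0.226  0.974  0.001]
turn 0.0594 cur yaw 1.7989
[ 307  178   36   60 1752] ((488.6651916503906, 116.05367279052734), (57.028236389160156, 30.17681884765625), 9.557260513305664) [0.04434702 0.04745814]
[ 303  239   33   52 1409] ((548.594970703125, 125.12059020996094), (57.26678466796875, 31.004030227661133), 9.829484939575195) [0.04370266 0.04739229]
[302 291  30  39 997] ((605.6220703125, 134.98959350585938), (51.79403305053711, 30.295040130615234), 10.466147422790527) [0.04299187 0.04744633]
```

View pics/t_wrist.png

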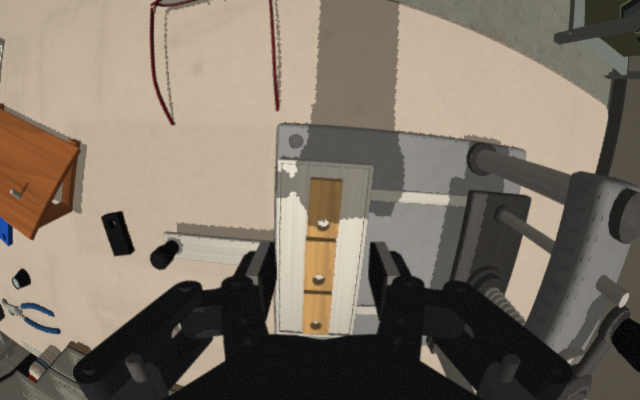

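```bash
python3 - <<'E'
from h import *
go([.5735,-.040,.18],1.7395)
E
```

```text
shift cm [  0.32 -16.88   6.22] pos [0.4747 0.1104 0.1828] toolx [ 0.008  0.003 -1.   ] tooly [-0.226  0.974  0.001]
turn 0.0594 cur yaw 1.7989
```

```bash
python3 -m crank '[[[0,-4,2,0.06,0.2],[0,-8,4,0.06,0.2],[0,-12,5,0.06,0.2],[0,-16.8,6.2,0.06,0.2],[2,-16.8,6.2,0.06,0.2],[4,-16.8,6.2,0.06,0.2],[4,-16.8,6.2,0.06,0.2],[4,-16.8,6.2,0.06,0.2]]]'
python3 - <<'E'
from h import *
w=snap("wrist","u");go([.5735,-.040,.042],1.7395);print(pt(w,(306,204)))
E
```

```text
clock: 31.75
position: [0.57, -0.0397, 0.1365]
tcp_rot: [0.704, -0.06, 0.705, 0.06]
force: [0.1, -0.5, 0.3]
opening: 0.051
shift cm [ 9.53 -0.09  0.27] pos [ 0.5706 -0.0395  0.1373] toolx [ 0.001  0.    -1.   ] tooly [-0.168  0.986 -0.   ]
turn 0.0004 cur yaw 1.7399
[[ 5.85910937e-01 -5.14716778e-02 -2.24581863e-04]]
```

View pics/u_wrist.png

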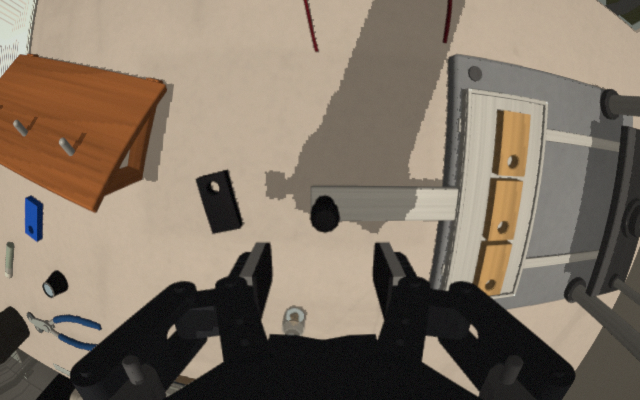

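```bash
python3 -m crank '[[[4,0,0.2,0,0.2],[8,0,0.2,0,0.2],[9.3,0,0.2,0,0.2],[9.3,0,0.2,0,0.2],[9.3,0,0.2,0,-1],[9.3,0,0.2,0,-1],[9.3,0,0.2,0,-1],[9.3,0,0.2,0,-1]]]'; python3 -m crank '[[[0,0,0,0,-1],[0,0,0,0,-1],[0,1,0,0,-1],[0,2,0,0,-1],[0,3.5,0,0,-1],[0,5,0,0,-1],[0,6.5,0,0,-1],[0,8,0,0,-1]]]'; python3 -m crank '[[[0,1.5,0,0,-1],[0,3,0,0,-1],[0,4.5,0,0,-1],[0,5.5,0,0,-1],[0,6.5,0,0,-1],[0,7.2,0,0,-1],[0,7.7,0,0,-1],[0,8,0,0,-1]]]'; python3 -m crank '[[[0,0.2,0,0,-1],[0,0.4,0,0,-1],[0,0.6,0,0,-1],[0,0.8,0,0,-1],[0,0.9,0,0,-1],[0,0.9,0,0,-1],[0,0.9,0,0,-1],[0,0.9,0,0,-1]]]'
```

```text
clock: 32.6
position: [0.5736, -0.0373, 0.0462]
tcp_rot: [0.706, -0.059, 0.703, 0.061]
force: [-1.8, 3.7, 5.6]
opening: 0.0183
clock: 33.4
position: [0.5609, 0.0397, 0.0462]
tcp_rot: [0.706, -0.059, 0.703, 0.059]
force: [0.4, -2.2, 7.8]
opening: 0.0183
clock: 34.2
position: [0.5477, 0.1193, 0.0462]
tcp_rot: [0.707, -0.059, 0.703, 0.06]
force: [1.9, -1.4, 6.9]
opening: 0.0183
clock: 35.0
position: [0.5467, 0.1255, 0.0462]
tcp_rot: [0.707, -0.059, 0.703, 0.058]
force: [1.9, -6.3, 7.4]
opening: 0.018
```

```bash
python3 -m crank '[[[0,0.3,0,0,-1],[0,0.3,0,0,-1],[0,0.3,0,0,-1],[0,0.2,0,0,0.3],[0,0.2,0,0,0.3],[0,0,0,0,0.3],[-4,0,0,0,0.3],[-8,0,0,0,0.3]]]'; python3 -m crank '[[[-5,0,0,0,0.3],[-10,0,0,0,0.3],[-15,0,0,0,0.3],[-20,0,0,0,0.3],[-25,0,0,0,0.3],[-27,0,0,0,0.3],[-27,0,0,0,0.3],[-27,0,0,0,0.3]]]'
python3 - <<'E'
from h import *
w=snap("wrist","v");go([.52,.284,.38],1.7395);s=snap("side","v");crop(s,200,110,340,240,5,"vs")
E
```

```text
clock: 35.8
position: [0.5426, 0.1274, 0.1235]
tcp_rot: [0.703, -0.06, 0.706, 0.06]
force: [1.2, 0.8, 0.2]
opening: 0.0557
clock: 36.6
position: [0.5434, 0.1275, 0.3935]
tcp_rot: [0.704, -0.06, 0.705, 0.06]
force: [0.4, -0.0, -0.9]
opening: 0.0553
shift cm [ 1.25 15.82  0.37] pos [0.5431 0.1274 0.3925] toolx [-0.002 -0.    -1.   ] tooly [-0.169  0.986 -0.   ]
turn 0.0007 cur yaw 1.7402
```

View pics/v_wrist.png

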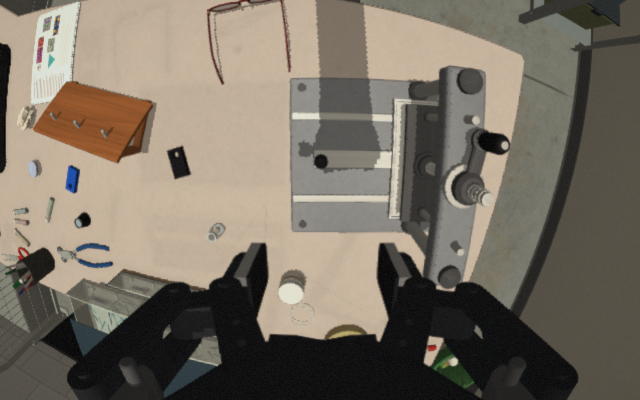

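View pics/vs.png

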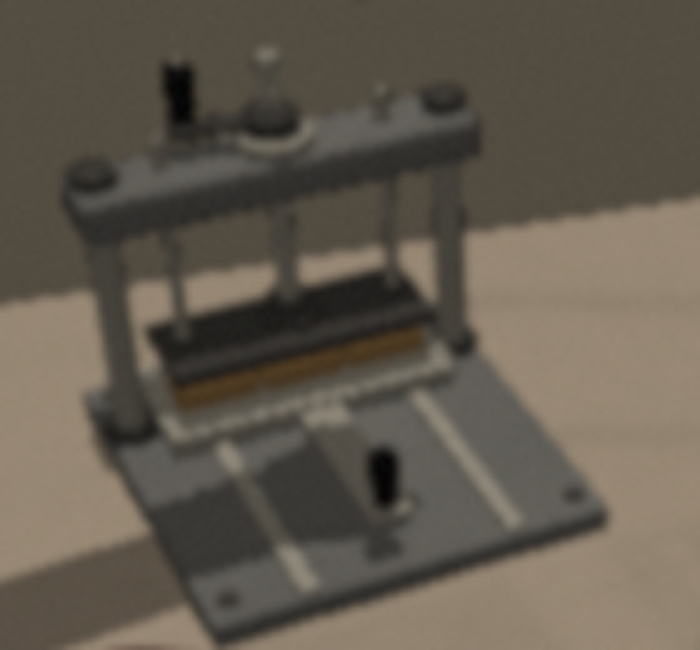

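```bash
python3 - <<'E'
from h import *
go([.588,.296,.36],1.7395)
E
python3 -m crank '[[[0,4,1,0,0.0],[0,8,2.5,0,0.0],[0,12,4,0,0.0],[1,15.9,7.3,0,0.0],[3.2,15.9,7.3,0,0.0],[3.2,15.9,7.3,0,0.0],[3.2,15.9,7.3,0,0.0],[3.2,15.9,7.3,0,0.0]]]'
python3 - <<'E'
from h import *
print(get_state()['position'],calibration("wrist")["cam_to_world"][:3,3])
w=snap("wrist","w")
E
```

```text
shift cm [ 3.18 15.87  7.28] pos [0.543  0.1273 0.3921] toolx [-0.003 -0.001 -1.   ] tooly [-0.168  0.986 -0.   ]
turn 0.0004 cur yaw 1.7399
clock: 37.5
position: [0.5896, 0.2948, 0.3629]
tcp_rot: [0.705, -0.059, 0.704, 0.059]
force: [0.0, -0.4, 0.4]
opening: 0.0428
[0.58959907 0.29482565 0.36288082] [0.52061901 0.28368786 0.50547982]
```

View pics/w_wrist.png

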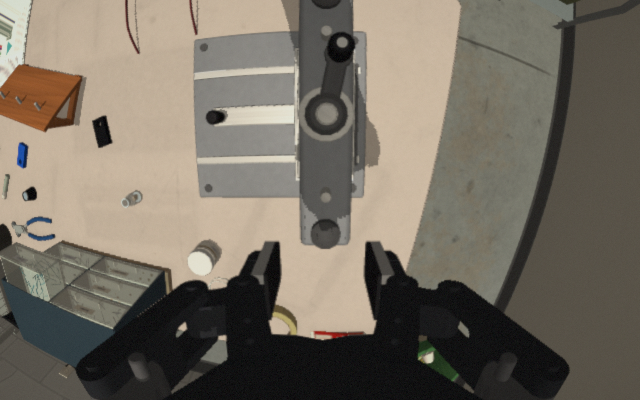

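```bash
python3 - <<'E'
from h import *
w=load("w","wrist");crop(w,290,0,370,250,3.2,"wc")
uv,Q=cloud(w);m=(uv[:,0]>290)&(uv[:,0]<370)&(uv[:,1]<250)
u,q=uv[m],Q[m]
for lo,hi in((.222,.232),(.232,.25),(.25,.29)):
    k=(q[:,2]>lo)&(q[:,2]<hi);im=np.zeros((400,640),np.uint8);im[u[k,1],u[k,0]]=1
    n,L,st,_=cv2.connectedComponentsWithStats(im);l=L[u[k,1],u[k,0]]
    for i in range(1,n):
        if st[i,4]>15:
            a=q[k][l==i];print((lo,hi),st[i],"mean",a.mean(0).round(4),"zmed",np.median(a[:,2]).round(4),"max",np.percentile(a[:,2],[90,99]).round(4))
print("crosshead",pt(w,[(310,70),(345,160),(310,170),(345,210)],2)[:,2])
print(pt(w,[(342,42),(326,112),(326,197)],1).round(4))
E
```

```text
(0.222, 0.232) [315   0  22   7  80] mean [0.4148 0.2694 0.2232] zmed 0.2232 max [0.2242 0.2248]
(0.222, 0.232) [320  32  12   7  25] mean [0.4496 0.2747 0.2282] zmed 0.2284 max [0.2311 0.2315]
(0.222, 0.232) [300  87  22  24  87] mean [0.5079 0.2707 0.2229] zmed 0.2225 max [0.2233 0.2313]
(0.222, 0.232) [339  93  15  29 102] mean [0.5095 0.3053 0.2229] zmed 0.2226 max [0.2233 0.2318]
(0.222, 0.232) [298 112   8  11  36] mean [0.5261 0.2665 0.2227] zmed 0.2225 max [0.2236 0.2238]
(0.222, 0.232) [300 123  15  12  52] mean [0.5362 0.2727 0.2225] zmed 0.2225 max [0.223  0.2233]
(0.222, 0.232) [319 125  29  16 103] mean [0.5376 0.2986 0.2226] zmed 0.2225 max [0.2231 0.2238]
(0.222, 0.232) [311 134  10   6  22] mean [0.542  0.282  0.2226] zmed 0.2225 max [0.223  0.2234]
(0.222, 0.232) [320 189  11   7  28] mean [0.5902 0.2985 0.2266] zmed 0.2257 max [0.2304 0.2315]
(0.222, 0.232) [311 222  29  27 541] mean [0.6351 0.3063 0.2247] zmed 0.2249 max [0.2265 0.2274]
(0.232, 0.25) [320  25  13  12  92] mean [0.4465 0.2749 0.2343] zmed 0.2343 max [0.2352 0.2356]
(0.232, 0.25) [ 305   47   49   88 1788] mean [0.5052 0.2876 0.2365] zmed 0.2355 max [0.2403 0.2421]
(0.232, 0.25) [320 192  11  11  94] mean [0.5936 0.2993 0.2345] zmed 0.2346 max [0.2354 0.236 ]
(0.25, 0.29) [327  32  28  30 663] mean [0.4674 0.2888 0.2728] zmed 0.275 max [0.2776 0.2793]
(0.25, 0.29) [315 102  23  24 404] mean [0.52   0.287  0.2742] zmed 0.2752 max [0.2763 0.277 ]
crosshead [0.21209994 0.21225363 0.2122829  0.21168577]
[[0.4651 0.2893 0.2778]
 [0.5189 0.2866 0.2753]
 [0.5937 0.2999 0.2346]]
```

View pics/wc.png

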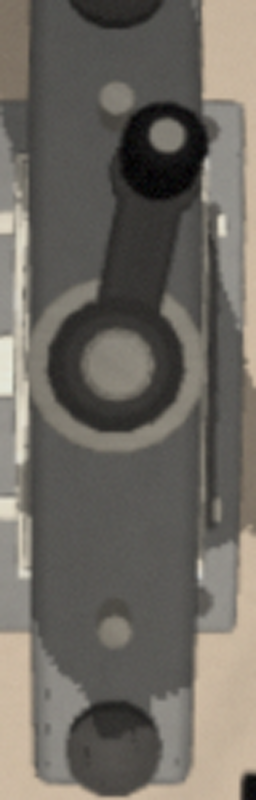

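```bash
python3 - <<'E'
from h import *
go([.466,.289,.33],1.7395)
E
```

```text
shift cm [  3.31   1.47 -12.3 ] pos [0.5897 0.2949 0.3633] toolx [ 0.002  0.001 -1.   ] tooly [-0.166  0.986  0.001]
turn -0.0019 cur yaw 1.7376
```

```bash
python3 -m crank '[[[0,0.5,-4,0,0],[0,1,-8,0,0],[1,1.5,-12.3,0,0],[3,1.5,-12.3,0,0],[5,1.5,-12.3,0,0],[5,1.5,-12.3,0,0],[5,1.5,-12.3,0,0],[5,1.5,-12.3,0,0]]]'
python3 - <<'E'
from h import *
w=snap("wrist","x");go([.466,.289,.252],1.7395)
E
```

```text
clock: 38.35
position: [0.4664, 0.2903, 0.3135]
tcp_rot: [0.705, -0.059, 0.704, 0.06]
force: [0.9, -0.2, 0.2]
opening: 0.0428
shift cm [ 6.12 -0.14 -0.06] pos [0.4663 0.2904 0.3133] toolx [ 0.002  0.002 -1.   ] tooly [-0.167  0.986  0.001]
turn -0.0008 cur yaw 1.7387
```

View pics/x_wrist.png

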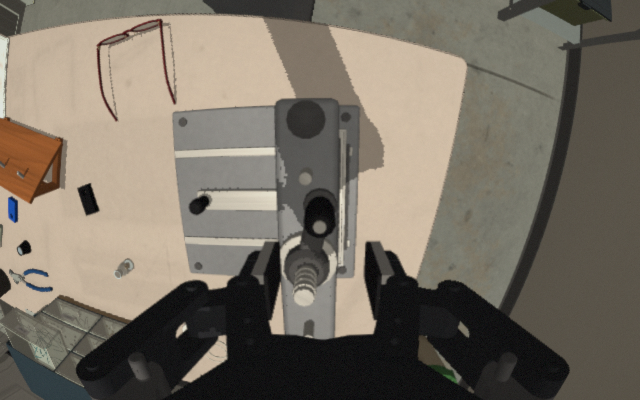

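```bash
python3 -m crank '[[[3,-0.1,0,0,0],[5,-0.1,0,0,0],[6.1,-0.1,0,0,0],[6.1,-0.1,0,0,0],[6.1,-0.1,0,0,-1],[6.1,-0.1,0,0,-1],[6.1,-0.1,0,0,-1],[6.1,-0.1,0,0,-1]]]'
python3 -m crank '[[[0,0,0,0,-1],[0,0,0,0,-1],[0,0,0,0,-1],[0,0,0,0,-1],[0,0,0,0,-1],[0,0,0,0,-1],[0,0,0,0,-1],[0,0,0,0,-1]]]'
cat >> h.py <<'E'
def ring(phi0,dphi,n=8,r=5.5):
    p=np.radians(phi0+dphi*np.arange(1,n+1)/n);p0=np.radians(phi0)
    print([[round(float(r*(np.sin(a)-np.sin(p0))),2),round(float(-r*(np.cos(a)-np.cos(p0))),2)] for a in p])
def phi(P,A=(.5195,.287)):
    d=np.array(P)[:2]-np.array(A);y=d@[-.168,.986];z=d@[.986,.168];return np.degrees(np.arctan2(y,-z)),np.hypot(*d)
E
python3 - <<'E'
from h import *
P=get_state()['position'];print(phi(P));f=phi(P)[0]
for k in range(6): ring(f+80*k,80)
E
```

```text
clock: 39.2
position: [0.4664, 0.2897, 0.2522]
tcp_rot: [0.705, -0.059, 0.704, 0.06]
force: [-0.3, -0.6, 5.8]
opening: 0.0183
clock: 40.0
position: [0.4664, 0.2897, 0.2522]
tcp_rot: [0.705, -0.059, 0.704, 0.06]
force: [-0.5, -0.3, 5.7]
opening: 0.0177
(np.float64(12.535500247631603), np.float64(0.053178387346209346))
[[0.91, 0.29], [1.76, 0.73], [2.52, 1.32], [3.17, 2.02], [3.69, 2.83], [4.05, 3.72], [4.26, 4.65], [4.3, 5.61]]
[[-0.13, 0.95], [-0.41, 1.86], [-0.86, 2.71], [-1.44, 3.47], [-2.15, 4.12], [-2.96, 4.64], [-3.84, 5.0], [-4.78, 5.21]]
[[-0.96, 0.04], [-1.91, -0.08], [-2.82, -0.37], [-3.67, -0.82], [-4.43, -1.4], [-5.08, -2.11], [-5.59, -2.92], [-5.96, -3.8]]
[[-0.21, -0.94], [-0.25, -1.89], [-0.12, -2.84], [0.17, -3.76], [0.61, -4.61], [1.19, -5.37], [1.9, -6.02], [2.71, -6.53]]
[[0.89, -0.37], [1.82, -0.57], [2.78, -0.61], [3.73, -0.49], [4.64, -0.2], [5.49, 0.24], [6.25, 0.83], [6.9, 1.53]]
[[0.51, 0.81], [0.88, 1.69], [1.09, 2.63], [1.13, 3.59], [1.0, 4.54], [0.71, 5.45], [0.27, 6.3], [-0.31, 7.06]]
```

```bash
python3 -m crank '[[[0,0.9,0.3,0,-1],[0,1.75,0.75,0,-1],[0,2.5,1.3,0,-1],[0,3.15,2,0,-1],[0,3.7,2.85,0,-1],[0,4.05,3.7,0,-1],[0,4.25,4.65,0,-1],[0,4.3,5.6,0,-1]]]'
python3 - <<'E'
from h import *
print(phi(get_state()['position']))
E
```

```text
clock: 40.8
position: [0.5142, 0.3412, 0.2522]
tcp_rot: [0.705, -0.06, 0.704, 0.06]
force: [-1.3, -2.6, 7.8]
opening: 0.0178
(np.float64(94.12214877394025), np.float64(0.05445905047265037))
```

```bash
python3 -m crank '[[[0,-0.1,0.95,0,-1],[0,-0.4,1.85,0,-1],[0,-0.85,2.7,0,-1],[0,-1.45,3.45,0,-1],[0,-2.15,4.1,0,-1],[0,-2.95,4.65,0,-1],[0,-3.85,5,0,-1],[0,-4.8,5.2,0,-1]]]'
python3 -m crank '[[[0,-0.95,0.05,0,-1],[0,-1.9,-0.1,0,-1],[0,-2.8,-0.35,0,-1],[0,-3.65,-0.8,0,-1],[0,-4.45,-1.4,0,-1],[0,-5.1,-2.1,0,-1],[0,-5.6,-2.9,0,-1],[0,-5.95,-3.8,0,-1]]]'
python3 - <<'E'
from h import *
print(phi(get_state()['position']))
w=snap("wrist","y");s=snap("side","y");crop(s,200,110,340,240,5,"ys")
E
```

```text
clock: 41.6
position: [0.5736, 0.3038, 0.2523]
tcp_rot: [0.705, -0.059, 0.704, 0.061]
force: [-0.9, 0.9, 5.6]
opening: 0.0183
clock: 42.4
position: [0.5465, 0.2376, 0.2522]
tcp_rot: [0.706, -0.059, 0.703, 0.06]
force: [0.8, 1.4, 5.1]
opening: 0.0181
(np.float64(-109.0025327355465), np.float64(0.056340145452090075))
```

View pics/y_wrist.png

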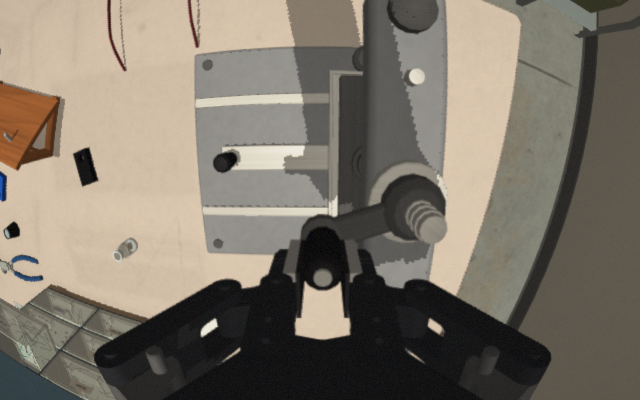

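View pics/ys.png

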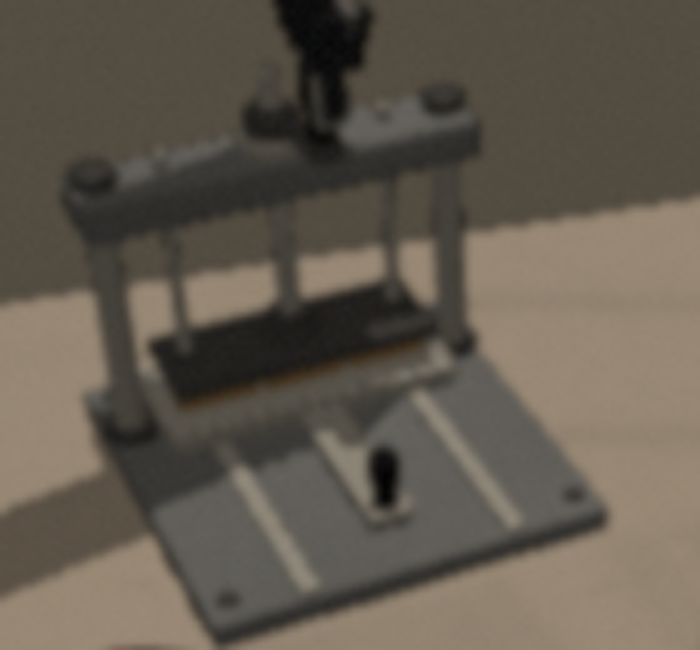

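```bash
cat >> h.py <<'E'
def tops(w,L):
    uv,Q=cloud(w)
    for n,P0,lo,hi in [("rodN",(.4463,.2749),.2135,.24),("rodF",(.5937,.2993),.2135,.24),("screw",(.5195,.287),.243,.29)]:
        if n not in L: continue
        k=(np.hypot(Q[:,0]-P0[0],Q[:,1]-P0[1])<.009)&(Q[:,2]>lo)&(Q[:,2]<hi);z=Q[k,2]
        if k.sum()>8: h,e=np.histogram(z,np.arange(lo,hi,.0005));t=np.percentile(z,95);print(n,k.sum(),"p95",t.round(4),"topmed",np.median(z[z>t-.0015]).round(4),"p50",np.median(z).round(4))
        else: print(n,"few",k.sum())
E
python3 - <<'E'
from h import *
for t in "wbvy": print(t);tops(load(t,"wrist"),["rodN","rodF","screw"])
E
```

```text
w
rodN 144 p95 0.2352 topmed 0.2346 p50 0.2337
rodF 145 p95 0.2354 topmed 0.2348 p50 0.234
screw 400 p95 0.2765 topmed 0.2757 p50 0.2752
b
rodN 126 p95 0.2355 topmed 0.2349 p50 0.2332
rodF 123 p95 0.2356 topmed 0.2349 p50 0.2331
screw 387 p95 0.2766 topmed 0.2759 p50 0.2741
v
rodN 132 p95 0.2358 topmed 0.2351 p50 0.232
rodF 125 p95 0.2354 topmed 0.235 p50 0.2301
screw 399 p95 0.2766 topmed 0.2758 p50 0.2704
y
rodN 297 p95 0.2249 topmed 0.2241 p50 0.2235
rodF few 0
screw 1302 p95 0.2656 topmed 0.265 p50 0.2634
```

```bash
python3 -m crank '[[[0,-0.2,-0.95,0,-1],[0,-0.25,-1.9,0,-1],[0,-0.1,-2.85,0,-1],[0,0.15,-3.75,0,-1],[0,0.6,-4.6,0,-1],[0,1.2,-5.35,0,-1],[0,1.9,-6,0,-1],[0,2.7,-6.55,0,-1]]]'
python3 -m crank '[[[0,0.9,-0.35,0,-1],[0,1.8,-0.55,0,-1],[0,2.8,-0.6,0,-1],[0,3.75,-0.5,0,-1],[0,4.65,-0.2,0,-1],[0,5.5,0.25,0,-1],[0,6.25,0.85,0,-1],[0,6.9,1.55,0,-1]]]'
python3 - <<'E'
from h import *
print(phi(get_state()['position']))
w=snap("wrist","z");tops(w,["rodN","rodF","screw"]);s=snap("side","z");crop(s,200,110,340,240,5,"zs")
E
```

```text
clock: 43.3
position: [0.4775, 0.2531, 0.2522]
tcp_rot: [0.706, -0.059, 0.703, 0.06]
force: [3.3, -0.2, 6.2]
opening: 0.0183
clock: 44.1
position: [0.4809, 0.3239, 0.2522]
tcp_rot: [0.705, -0.059, 0.704, 0.06]
force: [0.7, -2.2, 7.8]
opening: 0.018
(np.float64(53.3202818603674), np.float64(0.05341518788695174))
rodN 212 p95 0.2175 topmed 0.2167 p50 0.2165
rodF few 0
screw 38 p95 0.2454 topmed 0.2445 p50 0.2443
```

View pics/z_wrist.png

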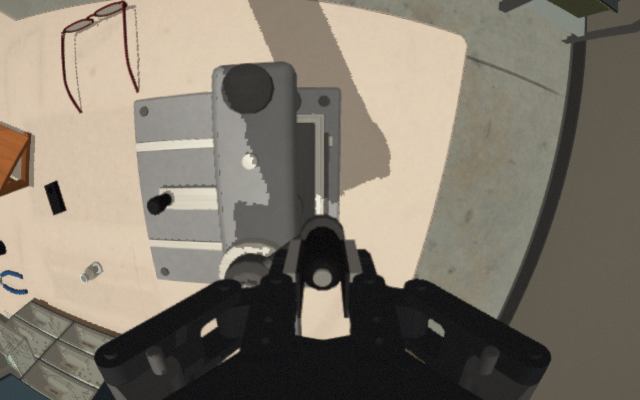

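View pics/zs.png

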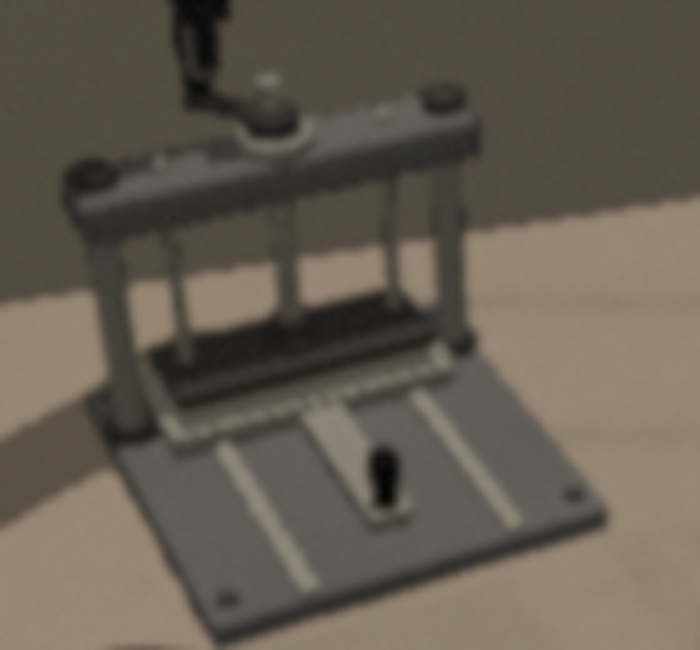

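```bash
python3 -m crank '[[[0,0.5,0.8,0,-1],[0,0.9,1.7,0,-1],[0,1.1,2.65,0,-1],[0,1.15,3.6,0,-1],[0,1,4.55,0,-1],[0,0.9,4.9,0,-1],[0,0.9,4.9,0,-1],[0,0.9,4.9,0,-1]]]'
python3 - <<'E'
from h import *
print(phi(get_state()['position']))
w=snap("wrist","A");tops(w,["rodN","rodF","screw"])
E
```

```text
clock: 45.0
position: [0.5283, 0.3411, 0.2522]
tcp_rot: [0.706, -0.059, 0.703, 0.06]
force: [1.5, 0.5, 5.8]
opening: 0.0182
(np.float64(108.91144103142463), np.float64(0.05479895502773639))
rodN 163 p95 0.2153 topmed 0.2145 p50 0.2144
rodF few 0
screw 892 p95 0.2561 topmed 0.2553 p50 0.2548
```

View pics/A_wrist.png

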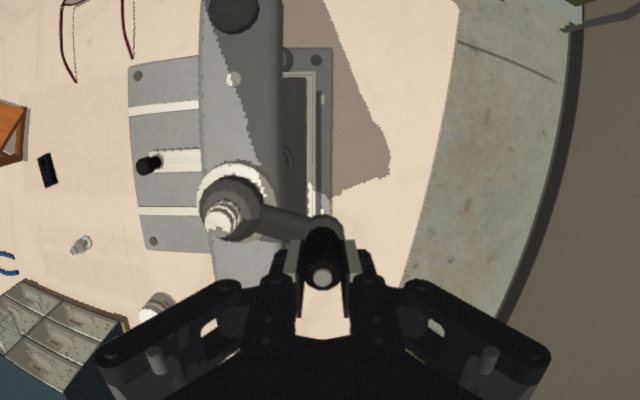

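```bash
python3 - <<'E'
from h import *
ring(107,32,4);ring(139,40,4);ring(139,60,8)
E
```

```text
[[-0.27, 0.72], [-0.65, 1.39], [-1.11, 2.0], [-1.65, 2.54]]
[[-0.78, 0.56], [-1.64, 0.98], [-2.56, 1.25], [-3.51, 1.35]]
[[-0.57, 0.44], [-1.2, 0.79], [-1.86, 1.06], [-2.56, 1.25], [-3.27, 1.34], [-3.99, 1.34], [-4.7, 1.24], [-5.4, 1.05]]
```

```bash
python3 -m crank '[[[0,-0.25,0.7,0,-1],[0,-0.65,1.4,0,-1],[0,-1.1,2,0,-1],[0,-1.65,2.55,0,-1],[0,-1.65,2.55,0,-1],[0,-1.65,2.55,0,-1],[0,-1.65,2.55,0,-1],[0,-1.65,2.55,0,-1]]]'
python3 - <<'E'
from h import *
print(phi(get_state()['position']))
w=snap("wrist","B");tops(w,["rodN","rodF","screw"])
s=snap("side","B");crop(s,200,110,340,240,5,"Bs")
E
```

```text
clock: 45.85
position: [0.5563, 0.3289, 0.2523]
tcp_rot: [0.706, -0.059, 0.703, 0.06]
force: [2.3, 0.3, 4.8]
opening: 0.0182
(np.float64(140.9313435305873), np.float64(0.055806373975092964))
rodN 55 p95 0.2144 topmed 0.2138 p50 0.2138
rodF 14 p95 0.2143 topmed 0.2138 p50 0.2138
screw 937 p95 0.2548 topmed 0.254 p50 0.2535
```

View pics/Bs.png

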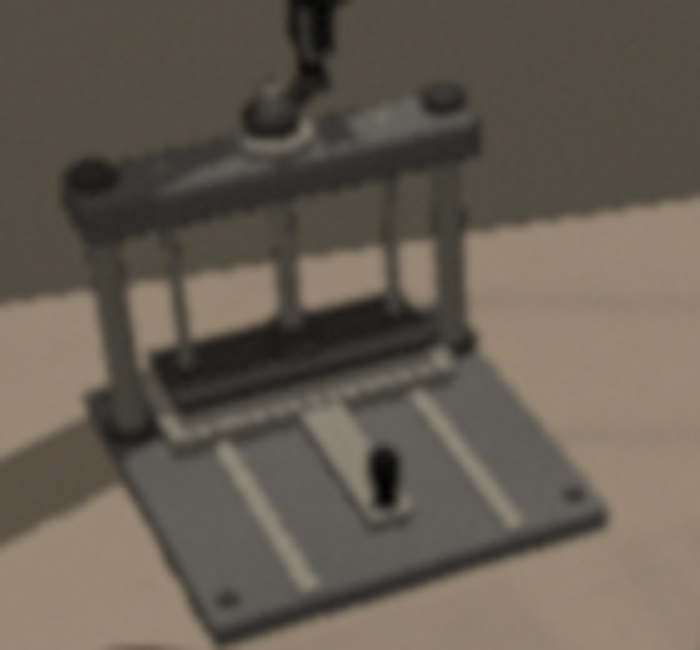

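```bash
cat >> h.py <<'E'
def rodz(t):
    w=load(t,"wrist");uv,Q=cloud(w)
    for n,P0 in [("rodN",(.4463,.2749)),("rodF",(.5937,.2993))]:
        r=np.hypot(Q[:,0]-P0[0],Q[:,1]-P0[1]);k=(r<.004)&(Q[:,2]>.205)&(Q[:,2]<.24);b=(r>.012)&(r<.019)&(Q[:,2]>.205)&(Q[:,2]<.218)
        if k.sum()>5: print(t,n,k.sum(),"rod",np.median(Q[k,2]).round(5),"±",(Q[k,2].std()/np.sqrt(k.sum())).round(5),"xhead",np.median(Q[b,2]).round(5),"diff mm",((np.median(Q[k,2])-np.median(Q[b,2]))*1000).round(2))
    k=(np.hypot(Q[:,0]-.5195,Q[:,1]-.287)<.005)&(Q[:,2]>.243);
    if k.sum()>5: print("   screw",k.sum(),np.median(Q[k,2]).round(5))
E
python3 - <<'E'
from h import *
for t in "wyzAB": rodz(t)
w=load("B","wrist");print(proj(w,[(.4463,.2749,.213),(.5937,.2993,.213)]));crop(w,160,30,360,290,3,"Bc")
E
```

```text
w rodN 66 rod 0.23445 ± 0.0006 xhead 0.21213 diff mm 22.32
w rodF 64 rod 0.23461 ± 0.00039 xhead 0.21208 diff mm 22.53
   screw 143 0.27546
y rodN 145 rod 0.22395 ± 5e-05 xhead 0.21211 diff mm 11.84
   screw 298 0.26501
z rodN 137 rod 0.21659 ± 5e-05 xhead 0.21203 diff mm 4.57
A rodN 133 rod 0.21421 ± 6e-05 xhead 0.21195 diff mm 2.25
   screw 272 0.25528
B rodN 134 rod 0.21302 ± 6e-05 xhead 0.21197 diff mm 1.05
B rodF 46 rod 0.21283 ± 9e-05 xhead 0.21202 diff mm 0.81
   screw 332 0.25388
[[261.07885421  35.98324923]
 [268.28407832 270.77607818]]
```

View pics/Bc.png

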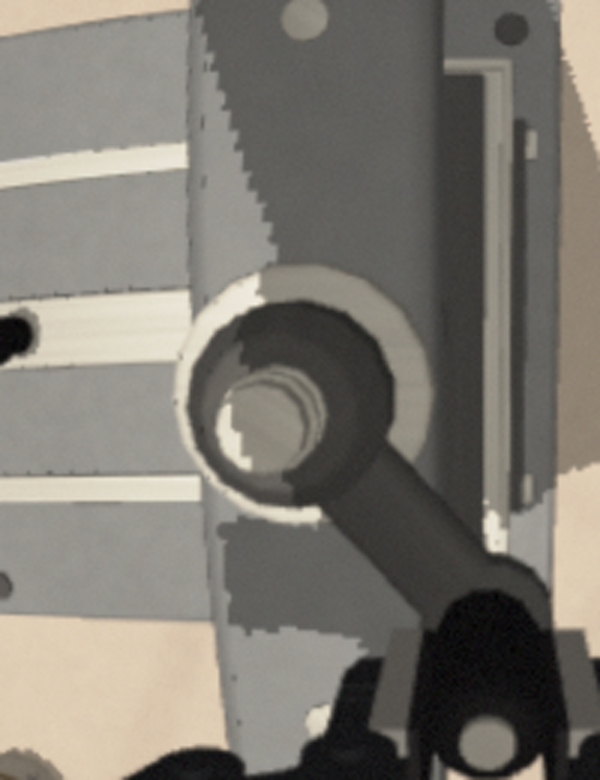

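```bash
cat >> h.py <<'E'
def platz(t):
    w=load(t,"wrist");uv,Q=cloud(w);d=Q[:,:2]-[.5195,.287];x=d@[-.168,.986];y=d@[.986,.168]
    k=(abs(y)<.08)&(abs(x)>.0285)&(abs(x)<.033)&(Q[:,2]>.05)&(Q[:,2]<.11)
    if k.sum()>5: print(t,"platen top",k.sum(),np.median(Q[k,2]).round(5),np.percentile(Q[k,2],[10,90]).round(4))
E
python3 -m crank '[[[0,-0.55,0.45,0,-1],[0,-1.2,0.8,0,-1],[0,-1.2,0.8,0,-1],[0,-1.2,0.8,0,-1],[0,-1.2,0.8,0,-1],[0,-1.2,0.8,0,-1],[0,-1.2,0.8,0,-1],[0,-1.2,0.8,0,-1]]]'
python3 - <<'E'
from h import *
print(phi(get_state()['position']))
w=snap("wrist","C")
for t in "wyzABC": rodz(t);platz(t)
E
```

```text
clock: 46.75
position: [0.5661, 0.3184, 0.2523]
tcp_rot: [0.706, -0.059, 0.703, 0.06]
force: [2.6, 0.3, 5.6]
opening: 0.0177
(np.float64(155.68301432292526), np.float64(0.056258442203070254))
w rodN 66 rod 0.23445 ± 0.0006 xhead 0.21213 diff mm 22.32
w rodF 64 rod 0.23461 ± 0.00039 xhead 0.21208 diff mm 22.53
   screw 143 0.27546
y rodN 145 rod 0.22395 ± 5e-05 xhead 0.21211 diff mm 11.84
   screw 298 0.26501
y platen top 520 0.06887 [0.0679 0.0699]
z rodN 137 rod 0.21659 ± 5e-05 xhead 0.21203 diff mm 4.57
z platen top 359 0.06169 [0.0608 0.0624]
A rodN 133 rod 0.21421 ± 6e-05 xhead 0.21195 diff mm 2.25
   screw 272 0.25528
A platen top 511 0.05933 [0.0583 0.0603]
B rodN 134 rod 0.21302 ± 6e-05 xhead 0.21197 diff mm 1.05
B rodF 46 rod 0.21283 ± 9e-05 xhead 0.21202 diff mm 0.81
   screw 332 0.25388
B platen top 614 0.058 [0.0571 0.059 ]
C rodN 134 rod 0.21289 ± 6e-05 xhead 0.21203 diff mm 0.86
   screw 358 0.25314
C platen top 604 0.05806 [0.057  0.0591]
```

```bash
python3 - <<'E'
from h import *
from scipy.optimize import least_squares
P=np.array([(.4664,.2897),(.5142,.3412),(.5736,.3038),(.5465,.2376),(.4775,.2531),(.4809,.3239),(.5283,.3411),(.5563,.3289),(.5661,.3184)])
r=least_squares(lambda c:np.hypot(*(P-c).T)-.055,[.5195,.287]);A=r.x;print(A,r.fun*1000)
f=np.array([phi(p,A)[0] for p in P]);f[[3]]+=360;f[4]+=360;f[5:]+=360
tr=f-f[0];print("travel",tr.round(1))
i={3:(.22395,.06887,.26501),5:(.21659,.06169,None),6:(.21421,.05933,.25528),7:(.21302,.058,.25388),8:(.21289,.05806,.25314)}
for k,v in i.items(): print(tr[k].round(1),(tr[k]/22.5).round(2),[None if x is None else round(x*1000+tr[k]/22.5,2) for x in v])
st=get_state()['position'];c0=phi(st,A)[0];print("now",c0,"travel",c0+360-f[0])
E
```

```text
[0.52128308 0.28654403] [-0.02625334  0.113022    0.08927714  0.05825057  0.09502103  0.01147019
  0.0053733  -0.04353703 -0.01491992]
travel [  0.   79.3 158.5 239.5 319.3 399.5 454.  486.3 501.3]
239.5 10.64 [np.float64(234.59), np.float64(79.51), np.float64(275.65)]
399.5 17.75 [np.float64(234.34), np.float64(79.44), None]
454.0 20.18 [np.float64(234.39), np.float64(79.51), np.float64(275.46)]
486.3 21.61 [np.float64(234.63), np.float64(79.61), np.float64(275.49)]
501.3 22.28 [np.float64(235.17), np.float64(80.34), np.float64(275.42)]
now 154.24095739690517 travel 501.2803670046367
```

```bash
python3 - <<'E'
from h import *
ring(154.2,70,7)
E
```

```text
[[-0.9, 0.34], [-1.84, 0.52], [-2.8, 0.53], [-3.74, 0.38], [-4.65, 0.06], [-5.49, -0.4], [-6.23, -1.01]]
```

```bash
python3 -m crank '[[[0,-0.9,0.35,0,-1],[0,-1.85,0.5,0,-1],[0,-2.8,0.55,0,-1],[0,-3.75,0.4,0,-1],[0,-4.65,0.05,0,-1],[0,-5.5,-0.4,0,-1],[0,-6.1,-0.9,0,-1],[0,-6.1,-0.9,0,-1]]]'
python3 -m crank '[[[0,0,0,0,-1],[0,0,0,0,-1],[0,0,0,0,-1],[0,0,0,0,-1],[0,0,0,0,-1],[0,0,0,0,-1],[0,0,0,0,-1],[0,0,0,0,-1]]]'
python3 - <<'E'
from h import *
A=(.52128,.28654);f=phi(get_state()['position'],A);print(f,"travel",f[0]%360+360-12.96)
w=snap("wrist","D");rodz("D");platz("D")
E
```

```text
clock: 47.6
position: [0.5667, 0.2555, 0.2522]
tcp_rot: [0.705, -0.059, 0.704, 0.059]
force: [0.4, -0.2, 7.2]
opening: 0.0179
clock: 48.4
position: [0.567, 0.2558, 0.2522]
tcp_rot: [0.705, -0.059, 0.704, 0.059]
force: [-0.5, -2.6, 7.8]
opening: 0.0182
(np.float64(-136.40702229850268), np.float64(0.05505967714653776)) travel 570.6329777014973
D rodN 137 rod 0.2131 ± 7e-05 xhead 0.21212 diff mm 0.98
D rodF 49 rod 0.21316 ± 8e-05 xhead 0.21223 diff mm 0.92
   screw 309 0.25023
D platen top 561 0.05805 [0.0572 0.0589]
```

```bash
python3 -m crank '[[[0,-0.1,-0.1,0,-1],[0,-0.2,-0.15,0,-1],[0,-0.2,-0.15,0,-1],[0,-0.2,-0.15,0,-1],[0,-0.2,-0.15,0,-1],[0,-0.2,-0.15,0,-1],[0,-0.2,-0.15,0,-1],[0,-0.2,-0.15,0,-1]]]'
python3 - <<'E'
from h import *
A=(.52128,.28654);f=phi(get_state()['position'],A);print(f,"travel",f[0]%360+360-12.96)
E
```

```text
clock: 49.25
position: [0.5661, 0.2546, 0.2523]
tcp_rot: [0.706, -0.059, 0.703, 0.06]
force: [2.7, 1.1, 5.8]
opening: 0.0183
(np.float64(-134.8484520317598), np.float64(0.05509424085194996)) travel 572.1915479682402
```

```bash
python3 -m crank '[[[0,0,0,0,0],[0,0,0,0,0],[0,0,0,0,0],[0,0,0,0,0],[0,0,0,0,0],[-3,0,0,0,0],[-6,0,0,0,0],[-10,0,0,0,0]]]'
python3 -m crank '[[[-1,0,2,0,0],[-1,1,4,0,0],[-1,1,4,0,0],[-1,1,4,0,0],[-1,1,4,0,0],[-1,1,4,0,0],[-1,1,4,0,0],[-1,1,4,0,0]]]'
python3 - <<'E'
from h import *
w=snap("wrist","E");rodz("E");platz("E");tops(w,["screw"])
uv,Q=cloud(w);k=(Q[:,2]>.274)&(Q[:,2]<.283)&(np.hypot(Q[:,0]-.52,Q[:,1]-.287)<.08);c=Q[k].mean(0);print("knob",k.sum(),c,phi(c,(.52128,.28654)))
s=snap("side","E");crop(s,200,110,340,240,5,"Es");snap("top","E")
E
```

```text
clock: 50.05
position: [0.564, 0.2541, 0.3503]
tcp_rot: [0.703, -0.06, 0.706, 0.059]
force: [1.2, -0.0, 0.4]
opening: 0.0425
clock: 50.85
position: [0.6024, 0.2708, 0.361]
tcp_rot: [0.705, -0.059, 0.705, 0.06]
force: [-0.2, -0.5, -1.0]
opening: 0.0426
E rodN 48 rod 0.21317 ± 9e-05 xhead 0.21208 diff mm 1.09
E rodF 53 rod 0.21315 ± 9e-05 xhead 0.21213 diff mm 1.02
   screw 117 0.25026
E platen top 222 0.05792 [0.0569 0.059 ]
screw 324 p95 0.2512 topmed 0.2503 p50 0.2498
knob 400 [0.56450293 0.25503981 0.27618353] (np.float64(-134.24651400286493), np.float64(0.05348349016106066))
```

View pics/E_wrist.png

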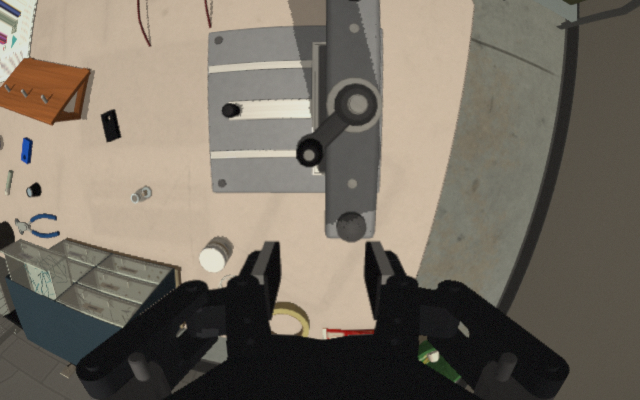

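View pics/Es.png

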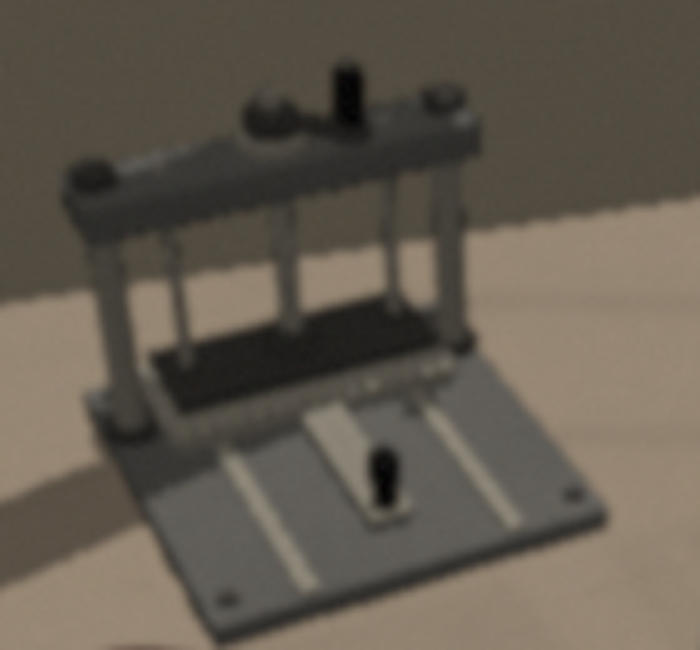

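View pics/E_top.png

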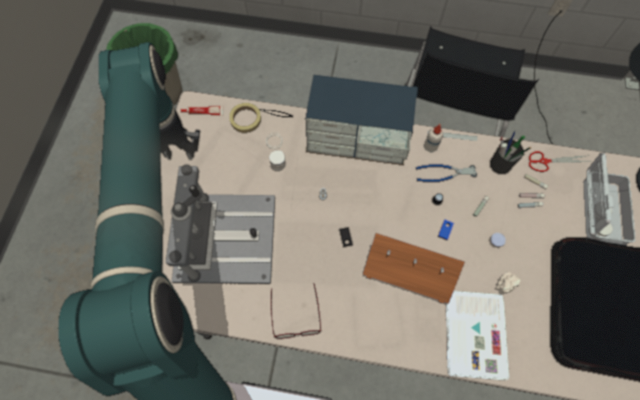

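```bash
python3 - <<'E'
from h import *
close_job();print("closed",get_state()['clock'])
E
```

```text
the job is handed in; nothing more can be done
the job is handed in; nothing more can be done
```

I finished the job and handed it in at about 51 s of the 210 s allowed; no verdict is reported, so the results below are my own measurements.

- **Tags:** All three plywood tags came square off their pegs and lie flat along the bed. Their centres are about 61 mm apart, all on the bed's centre line. I left the black and blue look-alikes alone.
- **Bed:** I slid it 165 mm back against its stop. Its knob is back where it stood in the starting pictures.
- **Crank:** The platen stopped descending about 482.5° after I began winding. I released the crank at 572.2°, which is 89.7° after contact.
- **After letting go:**
  - The crank knob had stayed put to within 1°, and the gripper was clear of the press.
  - The platen and both rods were still at contact height.
  - The pegs were empty, and the vial and jar appear unmoved.

**Checks that disagreed:**
- The side camera read heights about 10 mm low, so I relied on the wrist and top cameras' depth.
- My first estimate of the contact point, from the height of the screw's end, was about 40° too early. I dropped it for the measured stop.
- The screw's height gave a spring compression of 3.8 mm against 4.0 mm from the angle, which is within measuring error.

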